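Set the hold-down screw of a labelling stand to the tin and lock it with its jam nut

TASK

One candle tin stands in the nest of the grey hold-down stand, ready for labelling. First slacken the jam nut by its lever (anticlockwise; do not force the screw against the tight nut), then turn the knob clockwise until the plate presses snugly on the tin, at about 25 to 30 N and never hard enough to crush it, and last tighten the nut firmly again by its lever, clearly tighter than you found it but without stripping it. Leave the tin in the nest, do not disturb the other tins, the bell or the matchbox, and let go of everything.

Things in the scene. Friction and masses are not known exactly. Their poses are not given: they have to be found in the camera images.
- stand: fixed grey hold-down stand: nest ring on the table (93 mm outside, 67 mm inside, 10 mm high) in which a tin stands, column behind, arm over the nest whose boss (top 96 mm above the table) carries the screw. Origin on the table top at the nest's centre, also the vertical axis of screw and nut; z up, +x to the column. Nothing on it is higher than 175 mm
- nut: steel hexagonal jam nut, 34 mm across flats, 13 mm high, on the washer round the screw, with a welded cranked lever. Origin on the screw axis at its underside. Clockwise from above tightens. At the start only nipped up, less tight than it must end, yet it grips the screw. Backed off 0.35 to 1.2 rad it is slack and the screw is free. It stays where it is left
- lever_post (a point): on the axis of the upright dark post at the end of the nut's lever, 4 mm below its top. Post 14 mm diameter, 44 mm tall (top 143 mm above the table), 85 mm from the screw axis; the 9 mm lever bar joins it near its foot from the axis side. Push or pinch it along the circle about the stand's axis: slack nut 2 to 5 N
- washer: 37 mm steel spring washer on the boss, under the nut. When the nut bears on it, the push needed at the lever post rises by about 1.5 to 2.5 N per 0.1 rad: at 8 N it is hardly tight, 11 to 13 N is right, 17 N strips it
- knob (a point): centre, halfway up, of the black fluted round knob on top of the screw: 38 mm diameter, 20 mm high; free space of 12 mm or more between it and the nut. Clockwise from above drives screw, knob and plate down 6 mm per rad (over 2.5 rad possible). With the nut slack it turns easily, under 0.35 N m, and stays put; never force it while the nut is tight
- screw: the steel adjuster screw with its knob; origin on the axis 92 mm below the knob's centre
- pad: hold-down plate at the screw's foot: rubber-faced disc, 66 mm, does not turn; origin on the axis, 9 mm above its underside. Starts 1.5 to 9 mm above the tin. Bearing on it, each 10 N takes about 0.1 rad and adds 0.03 (hand at rest) to 0.06 N m (turning) to the knob's torque; 20 to 35 N is right: 0.07 to 0.14 (at rest) N m more than when turning free. 80 N crushes the tin; above 50 N the screw springs back when let go
- tin_a: candle in an open round tin, 63 mm diameter, 43 mm high; origin at the centre of its underside. Any one of the three tins stands in the nest (at the stand's origin), the other two stand aside on the table
- tin_b: candle in an open round tin, 60 mm diameter, 41 mm high; origin at the centre of its underside. Any one of the three tins stands in the nest (at the stand's origin), the other two stand aside on the table
- tin_c: candle in an open round tin, 57 mm diameter, 39 mm high; origin at the centre of its underside. Any one of the three tins stands in the nest (at the stand's origin), the other two stand aside on the table
- bell: brass hand bell, 62 mm wide, 100 mm high, standing on the table, bystander; origin at the centre of its underside
- matches: matchbox 36x54x14 mm lying on the table, bystander; origin at the centre of its underside
Not all that is in view belongs to the job. Leave any blue or turquoise look-alike of the tin_b alone.

How it is judged (in metres and radians):
On the way, in this order (a step that is already met when the one before it is completed fails the run):
1. the jam nut is slackened off the washer (contact force between nut and washer below 1 N), for 0.2 s.
2. with the nut slack, the plate is brought down to press on the tin (contact force between nut and washer below 1 N and contact force between pad and anything else above 10 N), for 0.2 s.
At the end, for the whole second after the job is handed in: the jam nut presses on the washer with over 45 N, the plate presses on the tin with 10 to 48 N, and the tin is in the nest (within 8 mm of its centre) (contact force between nut and washer above 45 N and contact force between pad and anything else between 10 and 48 N and horizontal distance between any of tin_a, tin_b, tin_c and stand below 0.008 m); the robot touches nothing.
It fails at once if the tin is crushed (plate pressing with over 80 N) (contact force between pad and anything else above 80 N).
It fails at once if the screw is forced round while the nut is tight (contact force between nut and washer above 8 N and angular speed of screw above 0.2 rad/s).
It fails at once if the nut is stripped (pressing on the washer with over 160 N) (contact force between nut and washer above 160 N).
It fails at once if a tin, the bell or the matchbox is disturbed (distance of any of tin_a, tin_b, tin_c, bell, matches from where it was at the start of the episode above 0.015 m).
It also fails if it takes over 67 s, if anything falls off the work surface, if the arm or the gripper's body presses on something with over 40 N, if the wrist force passes 120 N, or if a joint passes its speed limit or range.

ROBOT

A 6-joint arm with a two-finger parallel gripper is mounted at the origin on a cart in front of the work surface, level with it; the furniture and walls round the work are solid. World frame = base frame: x ahead of the robot, y to its left, z up, the work surface at z = 0. Lengths are in mm, angles in rad, forces in N, time in s.
With the tool pointing down it reaches from about 350 to 800 mm from the base axis. Payload 7.3 kg.
Tool frame: the origin (TCP) lies at the very end of the fingers, on their centre line; the grasp point (between the pads) lies 19 mm behind it (ctrl.grip_depth is the distance from the TCP to the grasp point, in mm); z points along the fingers, x is the direction in which the jaws open and shut, and the axes are right-handed (so a half turn about z gives the same grasp; the last joint's range is limited). The gripper opens to 85 mm and grips with 20 to 120 N. Pads are 22 mm wide; open, the fingers measure 114 mm over their backs; the gripper's body (76 mm by 85 mm) begins 54 mm behind the grasp point. The pads swing forward as they close: fully open they stand 13 mm farther back than shut.
Start: joints at [0.992, 0.342, 1.524, -0, 1.275, -0.146], TCP at [220.181, 476.618, 231.322] pointing down, gripper open.
Joint ranges: [-2.53, 2.53], [-0.77, 2.02], [0.04, 2.7], [-1, 4.14], [0.28, 2.66], [-3.11, 3.11]. Speed limits (rad/s): [2.57, 2.57, 3.14, 3.14, 3.14, 3.14].

INTERFACE

Orientations are given as a unit quaternion [w, x, y, z].
In Python, from bench import ctrl, vision gives the robot as it stands.
- The arm moves only by the tool arm_command, never from a script. Its argument "motion" is a list of rows, each an object of numbers: "claw": the finger opening in mm, from 0 to 85.4; "dx", "dy", "dz": the shift along the tool's x, y, z in mm; "rx", "ry", "rz": the turn, a rotation vector about the tool's x, y, z in rad. A call has 1 to 20 rows; each row is the pose to reach, as a shift and turn from the pose commanded when the call began, along the tool's axes at that moment; what a row does not reach only later rows make up. A row lasts 1/10 s, in which the tool goes at most 50 mm and 8.59 degrees, less where a joint would pass 70% of its speed; a pose out of reach is approached as far as the arm can. A call with a gripper value outside its range is refused whole. The fingers move at their own pace and stop on an object; "squeeze" is the grip in N (left out, the last holds). Time passes only in rows, so rows that repeat a pose let the fingers close. It gives the time, the measured TCP pose, the force and the opening at its end, in the units of the state.
- ctrl.get_state(): the state, without advancing time (a new reading comes with each control period).
- vision.get_image(name): name is "scene" or "top" or "wrist"; returns a dict with "color" (480x640x3 uint8, red, green, blue), "fx", "fy", "cx", "cy" (pixels), "k1" (the pictures are not rectified: a ray, as slopes to the right and down, at radius r is drawn at 1 + k1 r^2 times it, then the intrinsics apply), "view" (4x4, takes a point from world to camera coordinates); the wrist camera has in their place "tool_from_camera" (4x4, takes a point from camera to tool coordinates, whose origin is the TCP and whose axes are the tool frame's). Camera axes: x right, y down, z forward; pixel columns grow to the right and rows downward; lengths in mm; the calibration is good to about 2 mm. A picture is of the moment at which its call begins: read the wrist's pose just before it. There is no depth.
- ctrl.hand_in(): hands the job in, once; it reports no verdict.
The state is a dict: "clock": time; "joint_pos": joint angles; "qd": joint speeds; "tau": joint torques, N m; "eef_pos": TCP position; "orientation": TCP orientation; "contact_force": force on the tool from outside, world axes, zero at the start; "ft_torque": the same for the moment, N m; "width": opening from 0.0 (shut) to 1.0 (fully open).
Only numpy, scipy, OpenCV 4.12 (cv2) and the standard library are available. Lean on these libraries where they do the work, as an engineer would, in place of code of your own. Each camera call takes 0.05 s, during which the arm holds its last target.

## Working session

There is one attempt and no reset: what is moved stays moved. The work goes in short steps, Python scripts to look and compute and a tool call to move; the robot and the scene stay as the last step left them, time stands still between calls to the robot, and variables do not carry over. Pictures are saved under pics/ and viewed, and the job is handed in when it is done.

Besides the shell and the picture viewer there is one more tool, called after "Emit:" in YAML: its name, and indented under it one key for each argument. arm_command: Moves the arm, as the interface text tells. Its arguments: {"type":"object","properties":{"motion":{"type":"array","items":{"type":"object","properties":{"claw":{"type":"number"},"dx":{"type":"number"},"dy":{"type":"number"},"dz":{"type":"number"},"rx":{"type":"number"},"ry":{"type":"number"},"rz":{"type":"number"}}}},"squeeze":{"type":"number"}},"required":["motion"]}

```bash
ls; mkdir -p pics; python3 - <<'E'
from bench import ctrl, vision
import cv2
s=ctrl.get_state()
print(s)
for n in ("scene","top","wrist"):
    im=vision.get_image(n); cv2.imwrite(f"pics/{n}0.png",im["color"][:,:,::-1])
    print(n,{k:v for k,v in im.items() if k!="color"})
E
```

```text
pics
{'clock': 0.0, 'joint_pos': array([ 9.91988497e-01,  3.42727147e-01,  1.52505839e+00,  1.29912043e-05,
        1.27543756e+00, -1.45994404e-01]), 'qd': array([-0.00037724,  0.00027702,  0.00064239, -0.00098947,  0.00103311,
       -0.00023386]), 'tau': array([-1.29969114e-03, -4.33669531e+01, -2.46022278e+01, -3.58174138e-04,
        7.70074257e-03, -8.01798052e-06]), 'eef_pos': array([219.93401241, 476.23674327, 230.60924945]), 'orientation': array([ 3.28978563e-04,  8.42445534e-01,  5.38780899e-01, -7.45918823e-04]), 'contact_force': array([0.07188233, 0.26698731, 0.05727349]), 'ft_torque': array([0.02533843, 0.01828647, 0.06550229]), 'width': 1.0013427849073007}
scene {'fx': 519.5569641704788, 'fy': 519.5569641704788, 'cx': 322.24552721019, 'cy': 238.6863653861854, 'k1': -0.05969140811756796, 'view': array([[ 7.53399557e-01, -6.57398328e-01,  1.47155034e-02,
        -3.62580821e+02],
       [-3.04543548e-01, -3.68675920e-01, -8.78254686e-01,
         3.03052704e+02],
       [ 5.82788414e-01,  6.57195180e-01, -4.77966694e-01,
         7.65738446e+02],
       [ 0.00000000e+00, 
[... 346 characters left out ...]
01,
         5.60846004e+02],
       [ 1.44162588e-01,  6.11207320e-03, -9.89535139e-01,
         1.04674944e+03],
       [ 0.00000000e+00,  0.00000000e+00,  0.00000000e+00,
         1.00000000e+00]])}
wrist {'fx': 422.5259637743003, 'fy': 422.5259637743003, 'cx': 322.9722552391502, 'cy': 249.14062192539103, 'k1': -0.041407862830663875, 'tool_from_camera': array([[ 9.99999461e-01, -3.04795870e-04, -9.92777716e-04,
         2.61683146e-01],
       [ 5.62844502e-04,  9.62451390e-01,  2.71453505e-01,
        -6.76493669e+01],
       [ 8.72762385e-04, -2.71453917e-01,  9.62451043e-01,
        -1.41370446e+02],
       [ 0.00000000e+00,  0.00000000e+00,  0.00000000e+00,
         1.00000000e+00]])}
```

View pics/scene0.png

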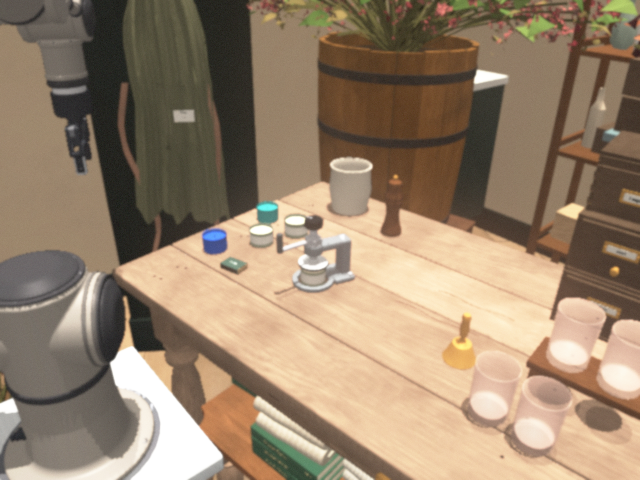

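View pics/top0.png

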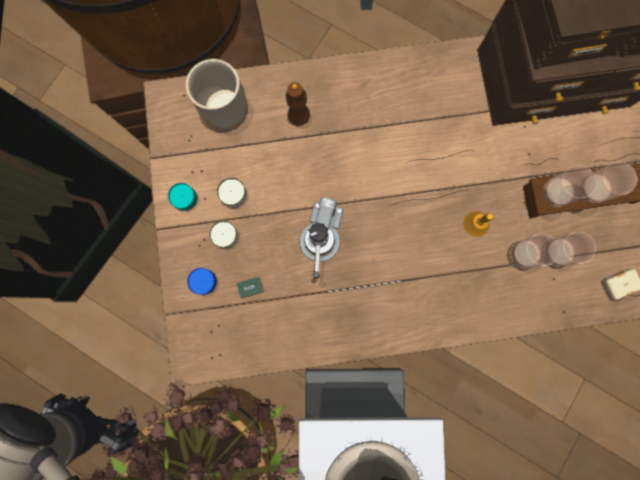

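View pics/wrist0.png

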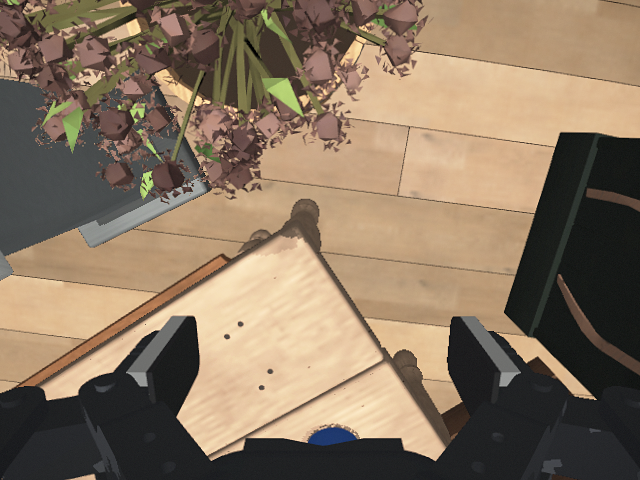

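The top view shows the nest ring near (320,242), the knob near (319,232), the lever post near (315,277), and the column at the upper right, near (327,210). I'll write helpers, then zoom in and measure.

```bash
cat > h.py <<'E'
import numpy as np, cv2
from bench import ctrl, vision
from scipy.spatial.transform import Rotation as R
def q2R(q): return R.from_quat([q[1],q[2],q[3],q[0]]).as_matrix()
def und(im,u,v):
    x=np.array([(u-im["cx"])/im["fx"],(v-im["cy"])/im["fy"]]);y=x.copy()
    for _ in range(20): y=x/(1+im["k1"]*(y@y))
    return np.array([*y,1.])
def T_wc(im,s=None):
    if "view" in im: return np.linalg.inv(im["view"])
    T=np.eye(4);T[:3,:3]=q2R(s["orientation"]);T[:3,3]=s["eef_pos"]
    return T@im["tool_from_camera"]
def plane(im,u,v,z,s=None):
    T=T_wc(im,s);d=T[:3,:3]@und(im,u,v);o=T[:3,3]
    return o+d*(z-o[2])/d[2]
def proj(im,p,s=None):
    c=np.linalg.inv(T_wc(im,s))@np.array([*p,1.]);x=c[:2]/c[2]
    x=x*(1+im["k1"]*(x@x));return x*im["fx"]+[im["cx"],im["cy"]]
def tri(im1,p1,im2,p2,s1=None,s2=None):
    A=[];b=[]
    for im,p,s in((im1,p1,s1),(im2,p2,s2)):
        T=T_wc(im,s);d=T[:3,:3]@und(im,*p);d/=np.linalg.norm(d);P=np.eye(3)-np.outer(d,d)
        A.append(P);b.append(P@T[:3,3])
    A=np.vstack(A);b=np.hstack(b);x=np.linalg.lstsq(A,b,rcond=None)[0];return x,np.linalg.norm(A@x-b)
E
python3 - <<'E'
import cv2
for n,(x0,y0,w,h) in {"scene":(255,200,120,100),"top":(270,180,100,120)}.items():
    im=cv2.imread(f"pics/{n}0.png")[y0:y0+h,x0:x0+w]
    cv2.imwrite(f"pics/{n}0c.png",cv2.resize(im,None,fx=5,fy=5,interpolation=cv2.INTER_CUBIC))
from h import *
im=vision.get_image("top")
print(plane(im,319.5,242,0),plane(im,319,231,154),plane(im,315,277,143))
E
```

```text
[547.29599055 111.98506082   0.        ] [549.99944947 110.28929623 154.        ] [458.11388112 118.89207461 143.        ]
```

View pics/scene0c.png

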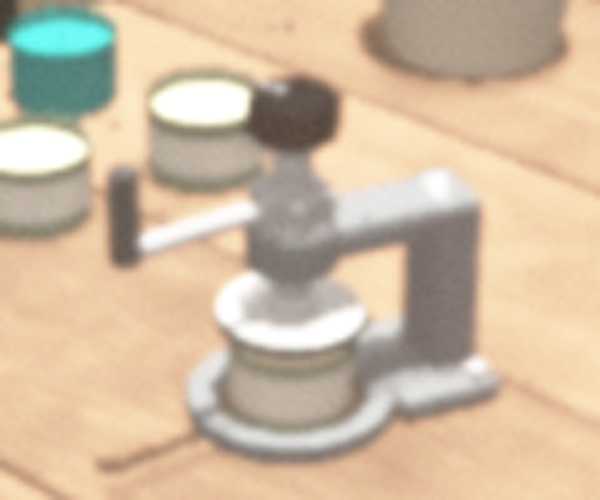

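View pics/top0c.png

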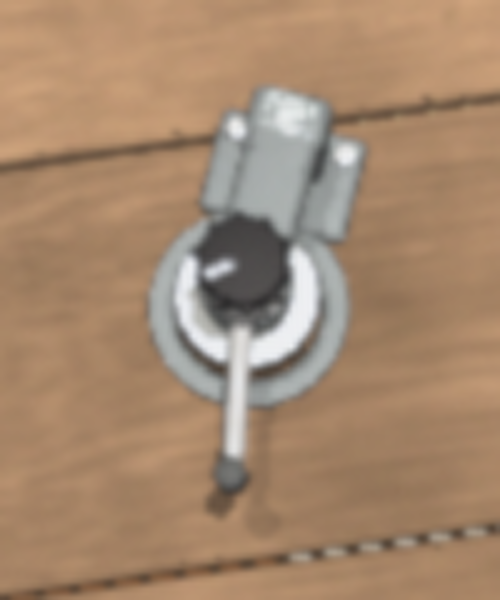

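```bash
python3 - <<'E'
from h import *
t=vision.get_image("top");s=vision.get_image("scene")
print("knob",tri(t,(318.6,231.8),s,(314,222.8)))
print("post",tri(t,(316.2,274.2),s,(279.6,234.6)), plane(t,316.2,274.2,143))
# ring centre: extremes of outer ring at z=10
for u,v in ((300,242),(340,242),(319.8,261.3)): print(plane(t,u,v,10))
print("knobtop",plane(t,318.6,231.3,165))
for n,u,v in (("tin",231,192.5),("tin",223.5,235)): print(n,plane(t,u,v,40))
E
```

```text
knob (array([550.52026718, 110.60020737, 145.53833558]), np.float64(1.5520043581650431))
post (array([464.4515059 , 115.84103181, 144.65156312]), np.float64(1.4270433608689193)) [463.72487311 116.46040959 143.        ]
[546.30552047 156.88542612  10.        ]
[545.71755671  64.46281867  10.        ]
[501.32787804 111.30277877  10.        ]
knobtop [547.74010402 110.89166574 165.        ]
tin [657.52575108 313.19837247  40.        ]
tin [559.48153127 327.937326    40.        ]
```

```bash
cat >> h.py <<'E'
def heading(s): X=q2R(s["orientation"])[:,0]; return np.arctan2(X[1],X[0])
def delta(target,head_deg,s=None,cmd=None):
    s=s or ctrl.get_state();M=q2R(s["orientation"])
    d=M.T@(np.array(target)-s["eef_pos"])
    X=[np.cos(np.radians(head_deg)),np.sin(np.radians(head_deg)),0];Z=[0,0,-1]
    G=np.column_stack([X,np.cross(Z,X),Z]);r=R.from_matrix(M.T@G).as_rotvec()
    print("delta",d.round(1),"rot",r.round(3),"head",round(np.degrees(heading(s)),1),"pos",s["eef_pos"].round(1),"t",s["clock"])
E
python3 -c "
from h import *
delta([464,116.3,205],86.5)"
```

```text
delta [-224.7  372.5   26.2] rot [-0.     0.001 -0.372] head 65.2 pos [220.1 476.5 231.1] t 0.3
```

Emit:
arm_command:
  motion:
    - {"dx": -22, "dy": 37, "dz": 2, "rz": -0.04, "claw": 40}
    - {"dx": -45, "dy": 75, "dz": 5, "rz": -0.07}
    - {"dx": -67, "dy": 112, "dz": 8, "rz": -0.11}
    - {"dx": -90, "dy": 149, "dz": 10, "rz": -0.15}
    - {"dx": -112, "dy": 186, "dz": 13, "rz": -0.19}
    - {"dx": -135, "dy": 223, "dz": 15, "rz": -0.22}
    - {"dx": -157, "dy": 261, "dz": 18, "rz": -0.26}
    - {"dx": -180, "dy": 298, "dz": 20, "rz": -0.3}
    - {"dx": -202, "dy": 335, "dz": 23, "rz": -0.33}
    - {"dx": -225, "dy": 372.5, "dz": 26, "rz": -0.372}
    - {"dx": -225, "dy": 372.5, "dz": 26, "rz": -0.372}
    - {"dx": -225, "dy": 372.5, "dz": 26, "rz": -0.372}
    - {"dx": -225, "dy": 372.5, "dz": 26, "rz": -0.372}

```text
$.motion[0]: bad value
```

```bash
python3 - <<'E'
from h import *
s=ctrl.get_state();im=vision.get_image("wrist");cv2.imwrite("pics/w1.png",im["color"][:,:,::-1])
print(s["joint_pos"].round(2),s["contact_force"],s["ft_torque"],s["width"])
delta([464,116.3,205],86.5,s)
print("post",proj(im,[464,116.3,143],s),"axis150",proj(im,[549,110.7,160],s),"ring",proj(im,[549,110.7,10],s))
E
```

```text
[ 0.99  0.34  1.52 -0.    1.28 -0.15] [-0.27009255 -0.51340442 -0.56680266] [-0.02770629  0.03104322  0.01298796] 0.997921360824088
delta [-224.7  372.5   26.2] rot [-0.     0.001 -0.372] head 65.2 pos [220.1 476.5 231.1] t 0.3
post [ 62.53588584 668.45965325] axis150 [105.24134412 746.14921705] ring [161.77131184 583.62007248]
```

View pics/w1.png

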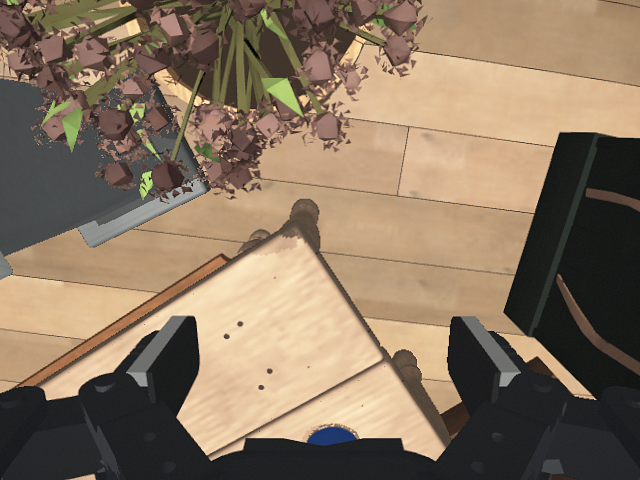

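Refused, probably because fields were left out of the rows. I'll give every field.

Emit:
arm_command:
  motion:
    - {"dx": -22, "dy": 37, "dz": 2, "rx": 0, "ry": 0, "rz": -0.04, "claw": 40}
    - {"dx": -45, "dy": 75, "dz": 5, "rx": 0, "ry": 0, "rz": -0.07, "claw": 40}
    - {"dx": -67, "dy": 112, "dz": 8, "rx": 0, "ry": 0, "rz": -0.11, "claw": 40}
    - {"dx": -90, "dy": 149, "dz": 10, "rx": 0, "ry": 0, "rz": -0.15, "claw": 40}
    - {"dx": -112, "dy": 186, "dz": 13, "rx": 0, "ry": 0, "rz": -0.19, "claw": 40}
    - {"dx": -135, "dy": 223, "dz": 15, "rx": 0, "ry": 0, "rz": -0.22, "claw": 40}
    - {"dx": -157, "dy": 261, "dz": 18, "rx": 0, "ry": 0, "rz": -0.26, "claw": 40}
    - {"dx": -180, "dy": 298, "dz": 20, "rx": 0, "ry": 0, "rz": -0.3, "claw": 40}
    - {"dx": -202, "dy": 335, "dz": 23, "rx": 0, "ry": 0, "rz": -0.33, "claw": 40}
    - {"dx": -225, "dy": 372.5, "dz": 26, "rx": 0, "ry": 0, "rz": -0.372, "claw": 40}
    - {"dx": -225, "dy": 372.5, "dz": 26, "rx": 0, "ry": 0, "rz": -0.372, "claw": 40}
    - {"dx": -225, "dy": 372.5, "dz": 26, "rx": 0, "ry": 0, "rz": -0.372, "claw": 40}
    - {"dx": -225, "dy": 372.5, "dz": 26, "rx": 0, "ry": 0, "rz": -0.372, "claw": 40}
  squeeze: 40

```text
clock: 1.65
eef_pos: [463.4, 116.8, 205.3]
orientation: [-0.0, 0.728, 0.685, -0.0]
contact_force: [-0.3, 0.6, -0.1]
width: 0.471
```

```bash
python3 - <<'E'
from h import *
s=ctrl.get_state();im=vision.get_image("wrist");cv2.imwrite("pics/w2.png",im["color"][:,:,::-1])
print(s["joint_pos"].round(2),s["contact_force"],s["ft_torque"],s["width"])
delta([464,116.3,205],86.5,s)
print("post",proj(im,[464,116.3,143],s),"axis150",proj(im,[549,110.7,160],s),"ring",proj(im,[549,110.7,10],s))
E
```

```text
[ 0.09  0.28  1.69  0.    1.17 -1.42] [-0.292845   0.5928656 -0.0710119] [-0.03602727 -0.00136993  0.03464481] 0.4706117102133494
delta [-0.5  0.6  0.3] rot [-0.    -0.     0.001] head 86.5 pos [463.4 116.8 205.3] t 1.65
post [322.67680697 269.84943027] axis150 [321.9189985  433.14743078] ring [322.43032706 314.3887469 ]
```

View pics/w2.png

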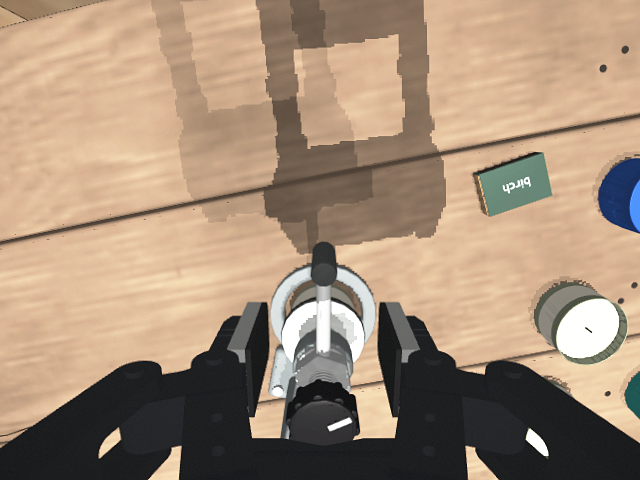

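```bash
python3 - <<'E'
from h import *
s=ctrl.get_state();im=vision.get_image("wrist")
for z in (130,140,145,150,155,160): print(z,proj(im,[549,110.7,z],s))
for z in (96,99,111): print("post",z,proj(im,[464,116.3,z],s))
cv2.imwrite("pics/w2c.png",cv2.resize(cv2.imread("pics/w2.png")[230:450,260:400],None,fx=3.5,fy=2.7,interpolation=cv2.INTER_CUBIC))
E
```

```text
130 [321.49535947 398.61861117]
140 [321.42615902 409.20570216]
145 [321.38951998 414.8128886 ]
150 [321.35141535 420.64563934]
155 [321.31175762 426.71751344]
160 [321.27045238 433.04314613]
post 96 [322.35261516 245.56105493]
post 99 [322.34245162 246.85735034]
post 111 [322.29941169 252.34753628]
```

View pics/w2c.png

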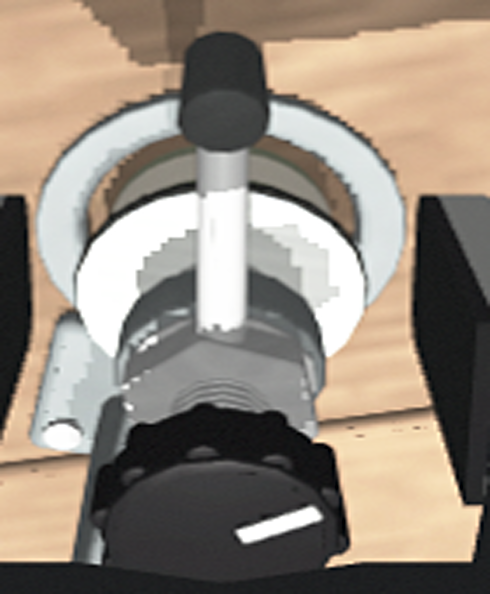

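The post top sits at (323,271) in the wrist view, where I predicted (322.7,270), so the post is well located. The knob top is at about (323,418), which puts it at z≈150 or a little more. Next I lower the open fingers astride the post.

Emit:
arm_command:
  motion:
    - {"dx": 0.5, "dy": 0.5, "dz": 30, "rx": 0, "ry": 0, "rz": 0, "claw": 36}
    - {"dx": 0.5, "dy": 0.5, "dz": 60, "rx": 0, "ry": 0, "rz": 0, "claw": 32}
    - {"dx": 0.5, "dy": 0.5, "dz": 80, "rx": 0, "ry": 0, "rz": 0, "claw": 30}
    - {"dx": 0.5, "dy": 0.5, "dz": 93, "rx": 0, "ry": 0, "rz": 0, "claw": 28}
    - {"dx": 0.5, "dy": 0.5, "dz": 93, "rx": 0, "ry": 0, "rz": 0, "claw": 26}
    - {"dx": 0.5, "dy": 0.5, "dz": 93, "rx": 0, "ry": 0, "rz": 0, "claw": 24}
    - {"dx": 0.5, "dy": 0.5, "dz": 93, "rx": 0, "ry": 0, "rz": 0, "claw": 22}

```text
clock: 2.45
eef_pos: [465.0, 117.1, 113.3]
orientation: [0.001, 0.728, 0.686, 0.001]
contact_force: [0.7, 0.2, 0.1]
width: 0.255
```

```bash
python3 - <<'E'
from h import *
s=ctrl.get_state();im=vision.get_image("wrist");cv2.imwrite("pics/w3.png",im["color"][:,:,::-1])
print(s["contact_force"],s["ft_torque"],s["width"])
a=np.array([549,111.2]);
for th in (176.2,166,156,146,180+6,180+16,180+26,180+36):
    p=a+85*np.array([np.cos(np.radians(th)),np.sin(np.radians(th))]);print(th);delta([*p,s["eef_pos"][2]],th-90,s)
E
```

```text
[0.74608233 0.17243536 0.11127203] [-0.00644038 -0.0118297   0.01256615] 0.2552138298936289
176.2
delta [-0.3 -0.8 -0. ] rot [ 0.002 -0.     0.006] head 86.6 pos [465.  117.1 113.3] t 2.45
166
delta [14.7  0.6  0. ] rot [ 0.002 -0.001  0.184] head 86.6 pos [465.  117.1 113.3] t 2.45
156
delta [29.   4.6  0. ] rot [ 0.002 -0.001  0.359] head 86.6 pos [465.  117.1 113.3] t 2.45
146
delta [42.3 11.   0. ] rot [ 0.002 -0.001  0.533] head 86.6 pos [465.  117.1 113.3] t 2.45
186
delta [-14.8   0.3  -0. ] rot [ 0.002 -0.    -0.165] head 86.6 pos [465.  117.1 113.3] t 2.45
196
delta [-29.2   4.   -0. ] rot [ 0.002 -0.    -0.339] head 86.6 pos [465.  117.1 113.3] t 2.45
206
delta [-42.6  10.2   0. ] rot [ 0.002  0.    -0.514] head 86.6 pos [465.  117.1 113.3] t 2.45
216
delta [-54.9  18.5   0. ] rot [ 0.002  0.    -0.688] head 86.6 pos [465.  117.1 113.3] t 2.45
```

View pics/w3.png

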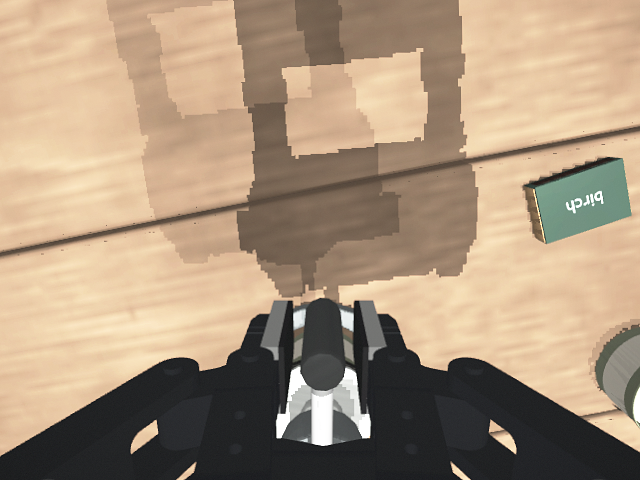

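The post (top at (322,372)) stands between the fingers with about 4 mm to spare on each side. I push anticlockwise slowly.

Emit:
arm_command:
  motion:
    - {"dx": -2, "dy": 0, "dz": 0, "rx": 0, "ry": 0, "rz": -0.02, "claw": 22}
    - {"dx": -4, "dy": 0, "dz": 0, "rx": 0, "ry": 0, "rz": -0.04, "claw": 22}
    - {"dx": -5.2, "dy": 0, "dz": 0, "rx": 0, "ry": 0, "rz": -0.06, "claw": 22}
    - {"dx": -6.4, "dy": 0, "dz": 0, "rx": 0, "ry": 0, "rz": -0.07, "claw": 22}
    - {"dx": -7.6, "dy": 0, "dz": 0, "rx": 0, "ry": 0, "rz": -0.085, "claw": 22}
    - {"dx": -8.8, "dy": 0, "dz": 0, "rx": 0, "ry": 0, "rz": -0.1, "claw": 22}
    - {"dx": -10, "dy": 0, "dz": 0, "rx": 0, "ry": 0, "rz": -0.11, "claw": 22}

```text
clock: 3.2
eef_pos: [464.4, 106.6, 112.5]
orientation: [0.0, 0.689, 0.725, 0.001]
contact_force: [1.5, 4.1, 2.1]
width: 0.26
```

```bash
python3 - <<'E'
from h import *
s=ctrl.get_state();print(s["joint_pos"].round(3))
a=np.array([549,111.2]);
for th in (183,190,197,204,211,218,222):
    p=a+85*np.array([np.cos(np.radians(th)),np.sin(np.radians(th))]);print(th);delta([*p,113],th-90,s)
E
```

```text
[ 0.065  0.393  1.82   0.     0.928 -1.557]
183
delta [ 0.1 -0.2 -0.5] rot [ 0.001 -0.    -0.002] head 92.9 pos [464.4 106.6 112.5] t 3.2
190
delta [-10.2   0.4  -0.5] rot [ 0.001 -0.    -0.124] head 92.9 pos [464.4 106.6 112.5] t 3.2
197
delta [-20.4   2.3  -0.5] rot [ 0.001 -0.    -0.247] head 92.9 pos [464.4 106.6 112.5] t 3.2
204
delta [-30.3   5.5  -0.5] rot [ 0.001 -0.    -0.369] head 92.9 pos [464.4 106.6 112.5] t 3.2
211
delta [-39.7   9.8  -0.5] rot [ 0.001  0.    -0.491] head 92.9 pos [464.4 106.6 112.5] t 3.2
218
delta [-48.6  15.2  -0.5] rot [ 0.001  0.    -0.613] head 92.9 pos [464.4 106.6 112.5] t 3.2
222
delta [-53.3  18.8  -0.5] rot [ 0.001  0.    -0.683] head 92.9 pos [464.4 106.6 112.5] t 3.2
```

Emit:
arm_command:
  motion:
    - {"dx": -1.7, "dy": 0, "dz": 0, "rx": 0, "ry": 0, "rz": -0.02, "claw": 22}
    - {"dx": -3.4, "dy": 0, "dz": 0, "rx": 0, "ry": 0, "rz": -0.04, "claw": 22}
    - {"dx": -5.1, "dy": 0.1, "dz": 0, "rx": 0, "ry": 0, "rz": -0.06, "claw": 22}
    - {"dx": -6.8, "dy": 0.2, "dz": 0, "rx": 0, "ry": 0, "rz": -0.08, "claw": 22}
    - {"dx": -8.5, "dy": 0.3, "dz": 0, "rx": 0, "ry": 0, "rz": -0.1, "claw": 22}
    - {"dx": -10.2, "dy": 0.4, "dz": 0, "rx": 0, "ry": 0, "rz": -0.124, "claw": 22}

```text
clock: 3.8
eef_pos: [464.7, 96.4, 112.2]
orientation: [-0.0, 0.643, 0.766, -0.0]
contact_force: [1.9, 4.7, 1.4]
width: 0.258
```

Emit:
arm_command:
  motion:
    - {"dx": -2.5, "dy": 0.2, "dz": 0, "rx": 0, "ry": 0, "rz": -0.03, "claw": 22}
    - {"dx": -5.1, "dy": 0.6, "dz": 0, "rx": 0, "ry": 0, "rz": -0.06, "claw": 22}
    - {"dx": -7.6, "dy": 1, "dz": 0, "rx": 0, "ry": 0, "rz": -0.09, "claw": 22}
    - {"dx": -10.2, "dy": 1.5, "dz": 0, "rx": 0, "ry": 0, "rz": -0.122, "claw": 22}

```text
clock: 4.2
eef_pos: [466.8, 86.6, 112.0]
orientation: [-0.001, 0.594, 0.804, -0.001]
contact_force: [-2.7, 4.4, 3.1]
width: 0.258
```

```bash
python3 - <<'E'
from h import *
s=ctrl.get_state()
a=np.array([549,111.2]);
for th in (204,211,218):
    p=a+85*np.array([np.cos(np.radians(th)),np.sin(np.radians(th))]);print(th);delta([*p,113],th-90,s)
E
```

```text
204
delta [-10.8   1.4  -1. ] rot [-0.003 -0.001 -0.121] head 107.0 pos [466.8  86.6 112. ] t 4.2
211
delta [-21.    3.3  -1. ] rot [-0.002 -0.001 -0.243] head 107.0 pos [466.8  86.6 112. ] t 4.2
218
delta [-30.9   6.4  -1. ] rot [-0.002 -0.001 -0.366] head 107.0 pos [466.8  86.6 112. ] t 4.2
```

Emit:
arm_command:
  motion:
    - {"dx": -3.6, "dy": 0.4, "dz": -0.4, "rx": 0, "ry": 0, "rz": -0.04, "claw": 22}
    - {"dx": -7.2, "dy": 0.8, "dz": -0.8, "rx": 0, "ry": 0, "rz": -0.08, "claw": 22}
    - {"dx": -10.8, "dy": 1.4, "dz": -1, "rx": 0, "ry": 0, "rz": -0.121, "claw": 22}
    - {"dx": -14.2, "dy": 2, "dz": -1, "rx": 0, "ry": 0, "rz": -0.16, "claw": 22}
    - {"dx": -17.6, "dy": 2.6, "dz": -1, "rx": 0, "ry": 0, "rz": -0.2, "claw": 22}
    - {"dx": -21, "dy": 3.3, "dz": -1, "rx": 0, "ry": 0, "rz": -0.243, "claw": 22}
    - {"dx": -24.3, "dy": 4.3, "dz": -1, "rx": 0, "ry": 0, "rz": -0.28, "claw": 22}
    - {"dx": -27.6, "dy": 5.3, "dz": -1, "rx": 0, "ry": 0, "rz": -0.32, "claw": 22}
    - {"dx": -30.9, "dy": 6.4, "dz": -1, "rx": 0, "ry": 0, "rz": -0.366, "claw": 22}
    - {"dx": -30.9, "dy": 6.4, "dz": -1, "rx": 0, "ry": 0, "rz": -0.366, "claw": 22}

```text
clock: 5.2
eef_pos: [481.4, 58.6, 112.8]
orientation: [-0.002, 0.439, 0.899, -0.001]
contact_force: [-2.9, 3.5, 2.0]
width: 0.258
```

```bash
python3 - <<'E'
from h import *
s=ctrl.get_state();im=vision.get_image("wrist");cv2.imwrite("pics/w4.png",im["color"][:,:,::-1])
t=vision.get_image("top");cv2.imwrite("pics/top4.png",cv2.resize(t["color"][180:300,270:370,::-1],None,fx=5,fy=5,interpolation=cv2.INTER_CUBIC))
print(s["contact_force"],s["ft_torque"],s["width"],s["joint_pos"].round(2));delta([482,58.9,113],128,s)
E
```

```text
[-2.89371435  3.4695937   1.97420548] [0.4994916  0.54958372 0.04975195] 0.2577505937000319 [-0.04  0.41  1.79 -0.    0.94 -2.27]
delta [-0.1  0.6 -0.2] rot [-0.003 -0.002 -0.001] head 128.0 pos [481.4  58.6 112.8] t 5.2
```

View pics/w4.png

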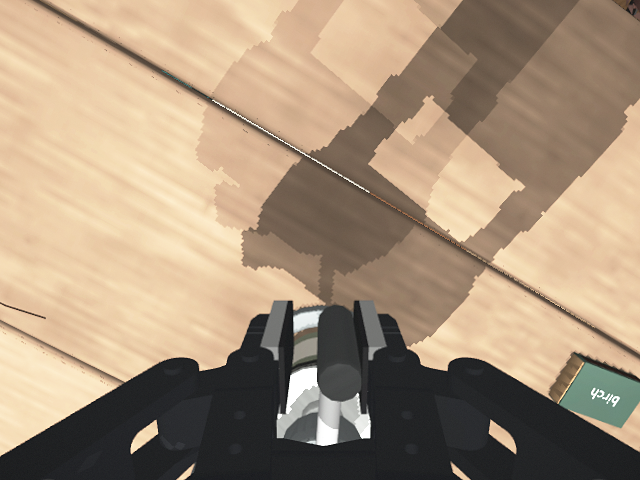

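The post now bears on the right finger, and the lever is backed off by about 0.68 rad. I back away, lift, and move to a viewing pose over the knob.

Emit:
arm_command:
  motion:
    - {"dx": 4, "dy": 0, "dz": 0, "rx": 0, "ry": 0, "rz": 0, "claw": 24}
    - {"dx": 4, "dy": 0, "dz": -25, "rx": 0, "ry": 0, "rz": 0, "claw": 28}
    - {"dx": 4, "dy": 0, "dz": -65, "rx": 0, "ry": 0, "rz": 0, "claw": 40}
    - {"dx": 4, "dy": 0, "dz": -105, "rx": 0, "ry": 0, "rz": 0, "claw": 60}
    - {"dx": 4, "dy": 20, "dz": -110, "rx": 0, "ry": 0, "rz": 0, "claw": 60}
    - {"dx": 2, "dy": 40, "dz": -110, "rx": 0, "ry": 0, "rz": 0, "claw": 60}
    - {"dx": 0, "dy": 40, "dz": -110, "rx": 0, "ry": 0, "rz": 0, "claw": 60}
    - {"dx": 0, "dy": 40, "dz": -110, "rx": 0, "ry": 0, "rz": 0, "claw": 60}

```text
clock: 6.1
eef_pos: [514.5, 83.2, 222.7]
orientation: [-0.0, 0.439, 0.898, -0.001]
contact_force: [-0.5, -0.1, -0.1]
width: 0.703
```

```bash
python3 - <<'E'
from h import *
s=ctrl.get_state();im=vision.get_image("wrist");cv2.imwrite("pics/w5.png",im["color"][:,:,::-1])
t=vision.get_image("top");cv2.imwrite("pics/top5.png",cv2.resize(t["color"][180:300,270:370,::-1],None,fx=5,fy=5,interpolation=cv2.INTER_CUBIC))
sc=vision.get_image("scene");cv2.imwrite("pics/sc5.png",cv2.resize(sc["color"][200:300,255:375,::-1],None,fx=5,fy=5,interpolation=cv2.INTER_CUBIC))
print(s["contact_force"],s["ft_torque"],s["width"],s["joint_pos"].round(2));delta([549,111.2,200],128,s)
for z in (130,140,150,160): print(z,proj(im,[549,111.2,z],s))
E
```

```text
[-0.49224947 -0.14301728 -0.14150102] [-0.05747994  0.00034324  0.03423856] 0.7033726879827487 [ 0.01  0.34  1.55 -0.    1.25 -2.22]
delta [ 0.9 44.5 22.7] rot [-0.001  0.    -0.002] head 127.9 pos [514.5  83.2 222.7] t 6.1
130 [326.20915372 323.45469837]
140 [326.32169749 330.95944605]
150 [326.44323238 339.06797869]
160 [326.57486735 347.85534823]
```

View pics/w5.png

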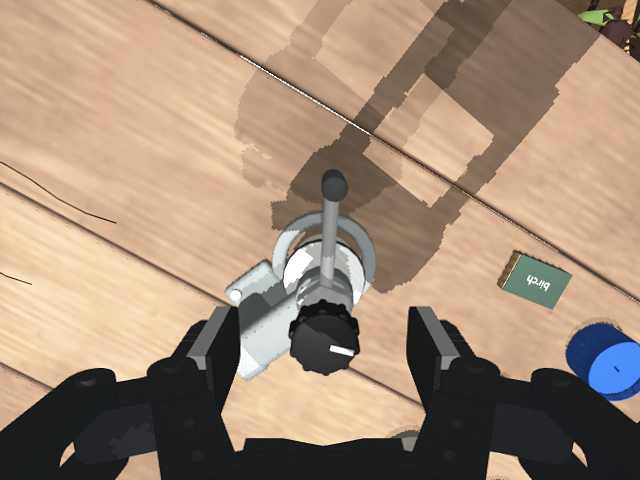

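View pics/sc5.png

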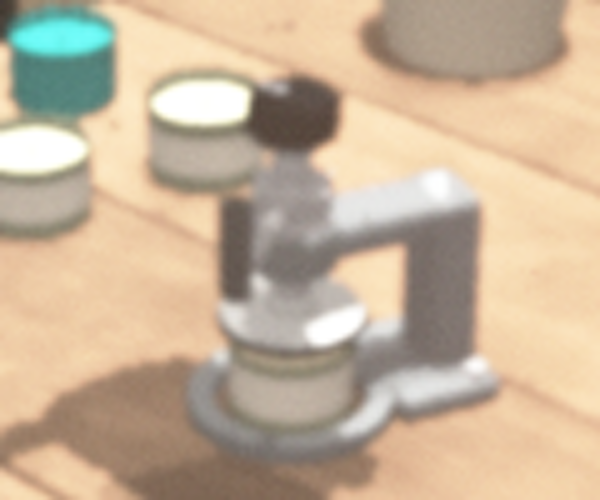

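The knob's top face is near (326,344) and 68 px wide. That puts its top at z≈155.5 and its centre at about 145.5, in line with the triangulation. The lever is clear. I go down over the knob and grip it.

Emit:
arm_command:
  motion:
    - {"dx": 0.5, "dy": 25, "dz": 10, "rx": 0, "ry": 0, "rz": 0, "claw": 60}
    - {"dx": 0.9, "dy": 44.5, "dz": 25, "rx": 0, "ry": 0, "rz": 0, "claw": 60}
    - {"dx": 0.9, "dy": 44.5, "dz": 45, "rx": 0, "ry": 0, "rz": 0, "claw": 60}
    - {"dx": 0.9, "dy": 44.5, "dz": 70, "rx": 0, "ry": 0, "rz": 0, "claw": 60}
    - {"dx": 0.9, "dy": 44.5, "dz": 90, "rx": 0, "ry": 0, "rz": 0, "claw": 60}
    - {"dx": 0.9, "dy": 44.5, "dz": 97, "rx": 0, "ry": 0, "rz": 0, "claw": 56}
    - {"dx": 0.9, "dy": 44.5, "dz": 97, "rx": 0, "ry": 0, "rz": 0, "claw": 50}
    - {"dx": 0.9, "dy": 44.5, "dz": 97, "rx": 0, "ry": 0, "rz": 0, "claw": 46}
  squeeze: 40

```text
clock: 7.05
eef_pos: [549.8, 111.4, 127.3]
orientation: [0.001, 0.439, 0.898, 0.0]
contact_force: [0.7, 0.4, 0.6]
width: 0.539
```

```bash
python3 - <<'E'
from h import *
s=ctrl.get_state();im=vision.get_image("wrist");cv2.imwrite("pics/w6.png",im["color"][:,:,::-1])
sc=vision.get_image("scene");cv2.imwrite("pics/sc6.png",cv2.resize(sc["color"][180:300,255:375,::-1],None,fx=4,fy=4,interpolation=cv2.INTER_CUBIC))
print(s["contact_force"],s["ft_torque"],s["width"],s["joint_pos"].round(2));delta([549,111.2,126],128,s)
E
```

```text
[0.66407702 0.35622045 0.58343377] [-0.01087693 -0.03412316 -0.05719651] 0.5385958029714959 [ 0.06  0.51  1.57  0.    1.06 -2.17]
delta [ 0.3 -0.8  1.3] rot [ 0.001  0.001 -0.002] head 127.9 pos [549.8 111.4 127.3] t 7.05
```

View pics/w6.png

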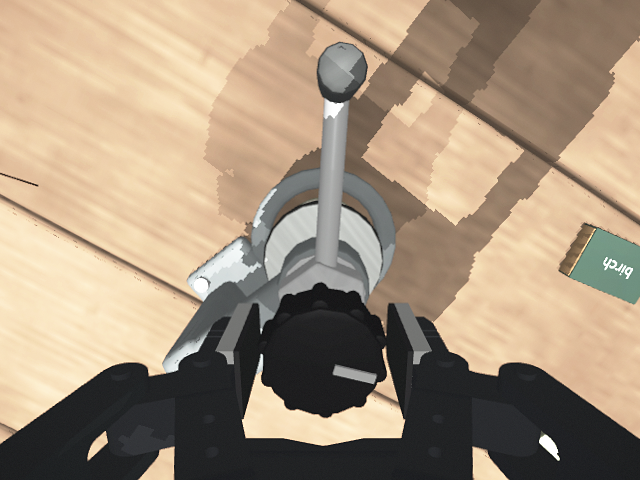

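View pics/sc6.png

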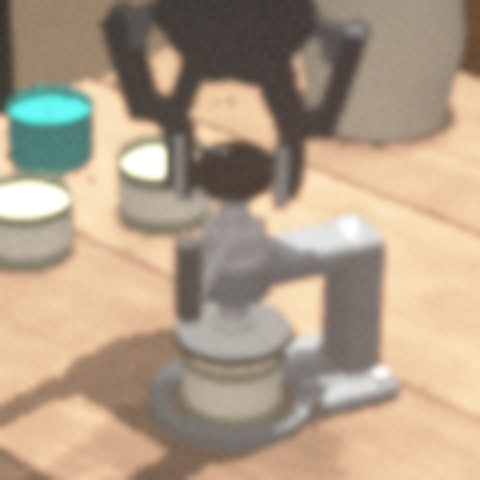

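The knob is centred between the fingers at (323,350). I close on it, and use joint 6's torque as the low-noise torque gauge.

Emit:
arm_command:
  motion:
    - {"dx": 0, "dy": 0, "dz": 0, "rx": 0, "ry": 0, "rz": 0, "claw": 40}
    - {"dx": 0, "dy": 0, "dz": 0, "rx": 0, "ry": 0, "rz": 0, "claw": 34}
    - {"dx": 0, "dy": 0, "dz": 0, "rx": 0, "ry": 0, "rz": 0, "claw": 34}
    - {"dx": 0, "dy": 0, "dz": 0, "rx": 0, "ry": 0, "rz": 0, "claw": 34}
  squeeze: 40

```text
clock: 7.55
eef_pos: [549.9, 111.6, 127.4]
orientation: [0.001, 0.439, 0.898, 0.001]
contact_force: [-1.2, -0.0, 6.8]
width: 0.427
```

```bash
cat > tq.py <<'E'
from h import *
import sys
def rd(n):
    A=[]
    for i in range(n):
        s=ctrl.get_state();A.append([s["tau"][5],s["ft_torque"][2],*s["contact_force"],np.degrees(heading(s))]);
        if i<n-1: vision.get_image("wrist")
    A=np.array(A);print("t",s["clock"],"w",s["width"],"z",s["eef_pos"].round(1));print("mean tau6,Mz,F,head",A.mean(0).round(4));print("sd",A.std(0).round(4)[:2], "joint6",s["joint_pos"][5].round(3),"tau6 last",A[-1,0].round(4))
rd(int(sys.argv[1]))
E
python3 tq.py 6
```

```text
t 7.8 w 0.4330838902655076 z [549.9 111.6 127.4]
mean tau6,Mz,F,head [-1.400000e-03  1.110000e-02 -5.772000e-01 -2.917000e-01  6.178200e+00
  1.278845e+02]
sd [0.0001 0.0343] joint6 -2.168 tau6 last -0.0015
```

Emit:
arm_command:
  motion:
    - {"dx": 0, "dy": 0, "dz": 0.2, "rx": 0, "ry": 0, "rz": 0.04, "claw": 34}
    - {"dx": 0, "dy": 0, "dz": 0.5, "rx": 0, "ry": 0, "rz": 0.08, "claw": 34}
    - {"dx": 0, "dy": 0, "dz": 0.7, "rx": 0, "ry": 0, "rz": 0.12, "claw": 34}
    - {"dx": 0, "dy": 0, "dz": 1, "rx": 0, "ry": 0, "rz": 0.16, "claw": 34}

```text
clock: 8.2
eef_pos: [550.0, 111.6, 126.4]
orientation: [0.001, 0.51, 0.86, 0.001]
contact_force: [-0.6, -0.1, 6.2]
width: 0.432
```

```bash
python3 tq.py 5
```

```text
t 8.4 w 0.4267161698803863 z [550.  111.6 126.4]
mean tau6,Mz,F,head [  0.1259   0.1436  -0.2135  -0.2387   6.1505 118.6663]
sd [0.2386 0.0789] joint6 -2.009 tau6 last 0.1106
```

```bash
sed -i 's/rd(int/np.set_printoptions(suppress=True)\nrd(int/; s/"tau6 last",A\[-1,0\].round(4)/"tau6",A[:,0].round(4)/' tq.py; python3 tq.py 3
```

```text
t 8.5 w 0.43073663664624495 z [550.  111.6 126.4]
mean tau6,Mz,F,head [  0.0975   0.1063  -0.2626  -0.5821   6.4633 118.7315]
sd [0.0093 0.0078] joint6 -2.009 tau6 [0.1106 0.0926 0.0894]
```

Emit:
arm_command:
  motion:
    - {"dx": 0, "dy": 0, "dz": 0.2, "rx": 0, "ry": 0, "rz": 0.04, "claw": 34}
    - {"dx": 0, "dy": 0, "dz": 0.5, "rx": 0, "ry": 0, "rz": 0.08, "claw": 34}
    - {"dx": 0, "dy": 0, "dz": 0.5, "rx": 0, "ry": 0, "rz": 0.08, "claw": 34}
    - {"dx": 0, "dy": 0, "dz": 0.5, "rx": 0, "ry": 0, "rz": 0.08, "claw": 34}

```text
clock: 8.9
eef_pos: [550.0, 111.6, 125.9]
orientation: [0.001, 0.544, 0.839, 0.001]
contact_force: [-0.8, -0.4, 6.0]
width: 0.433
```

```bash
python3 tq.py 3
```

```text
t 9.0 w 0.43067112527356155 z [550.  111.6 125.9]
mean tau6,Mz,F,head [  0.0977   0.1064  -0.3239  -0.5185   6.345  114.1467]
sd [0.0093 0.0063] joint6 -1.929 tau6 [0.1108 0.0927 0.0896]
```

Free turning gives a repeatable at-rest torque: 0.111, settling to 0.09. I continue in steps.

Emit:
arm_command:
  motion:
    - {"dx": 0, "dy": 0, "dz": 0.2, "rx": 0, "ry": 0, "rz": 0.04, "claw": 34}
    - {"dx": 0, "dy": 0, "dz": 0.5, "rx": 0, "ry": 0, "rz": 0.08, "claw": 34}
    - {"dx": 0, "dy": 0, "dz": 0.7, "rx": 0, "ry": 0, "rz": 0.12, "claw": 34}
    - {"dx": 0, "dy": 0, "dz": 0.7, "rx": 0, "ry": 0, "rz": 0.12, "claw": 34}
    - {"dx": 0, "dy": 0, "dz": 0.7, "rx": 0, "ry": 0, "rz": 0.12, "claw": 34}

```text
clock: 9.5
eef_pos: [550.0, 111.6, 125.2]
orientation: [0.001, 0.593, 0.805, 0.001]
contact_force: [0.4, 0.1, 7.0]
width: 0.428
```

```bash
python3 tq.py 2
```

```text
t 9.55 w 0.42839373991373303 z [550.  111.5 125.2]
mean tau6,Mz,F,head [  0.1043   0.116    0.457   -0.0639   6.9222 107.2715]
sd [0.009  0.0134] joint6 -1.809 tau6 [0.1133 0.0952]
```

Emit:
arm_command:
  motion:
    - {"dx": 0, "dy": 0, "dz": 0.2, "rx": 0, "ry": 0, "rz": 0.04, "claw": 34}
    - {"dx": 0, "dy": 0, "dz": 0.5, "rx": 0, "ry": 0, "rz": 0.08, "claw": 34}
    - {"dx": 0, "dy": 0, "dz": 0.7, "rx": 0, "ry": 0, "rz": 0.12, "claw": 34}
    - {"dx": 0, "dy": 0, "dz": 0.7, "rx": 0, "ry": 0, "rz": 0.12, "claw": 34}
    - {"dx": 0, "dy": 0, "dz": 0.7, "rx": 0, "ry": 0, "rz": 0.12, "claw": 34}

```text
clock: 10.05
eef_pos: [550.0, 111.5, 124.5]
orientation: [0.001, 0.64, 0.768, 0.001]
contact_force: [-0.2, -0.8, 6.3]
width: 0.431
```

```bash
python3 tq.py 2
```

```text
t 10.1 w 0.4316847083839385 z [550.  111.5 124.5]
mean tau6,Mz,F,head [  0.1052   0.0981  -0.4416  -1.3526   6.0851 100.397 ]
sd [0.009  0.0433] joint6 -1.689 tau6 [0.1142 0.0962]
```

Emit:
arm_command:
  motion:
    - {"dx": 0, "dy": 0, "dz": 0.2, "rx": 0, "ry": 0, "rz": 0.04, "claw": 34}
    - {"dx": 0, "dy": 0, "dz": 0.5, "rx": 0, "ry": 0, "rz": 0.08, "claw": 34}
    - {"dx": 0, "dy": 0, "dz": 0.7, "rx": 0, "ry": 0, "rz": 0.12, "claw": 34}
    - {"dx": 0, "dy": 0, "dz": 0.7, "rx": 0, "ry": 0, "rz": 0.12, "claw": 34}
    - {"dx": 0, "dy": 0, "dz": 0.7, "rx": 0, "ry": 0, "rz": 0.12, "claw": 34}

```text
clock: 10.6
eef_pos: [550.0, 111.5, 123.8]
orientation: [0.001, 0.685, 0.728, 0.001]
contact_force: [-0.3, -0.5, 5.8]
width: 0.429
```

```bash
python3 tq.py 2
```

```text
t 10.65 w 0.4306670349618504 z [550.  111.5 123.8]
mean tau6,Mz,F,head [ 0.1057  0.0761 -0.7195 -0.831   6.0133 93.5217]
sd [0.0091 0.0169] joint6 -1.569 tau6 [0.1148 0.0966]
```

Emit:
arm_command:
  motion:
    - {"dx": 0, "dy": 0, "dz": 0.2, "rx": 0, "ry": 0, "rz": 0.04, "claw": 34}
    - {"dx": 0, "dy": 0, "dz": 0.5, "rx": 0, "ry": 0, "rz": 0.08, "claw": 34}
    - {"dx": 0, "dy": 0, "dz": 0.7, "rx": 0, "ry": 0, "rz": 0.12, "claw": 34}
    - {"dx": 0, "dy": 0, "dz": 0.7, "rx": 0, "ry": 0, "rz": 0.12, "claw": 34}
    - {"dx": 0, "dy": 0, "dz": 0.7, "rx": 0, "ry": 0, "rz": 0.12, "claw": 34}

```text
clock: 11.15
eef_pos: [550.0, 111.4, 123.1]
orientation: [0.001, 0.727, 0.686, 0.001]
contact_force: [-0.2, -1.3, 5.9]
width: 0.43
```

```bash
python3 - <<'E'
from h import *
im=vision.get_image("wrist");cv2.imwrite("pics/w7.png",im["color"][:,:,::-1])
sc=vision.get_image("scene");cv2.imwrite("pics/sc7.png",cv2.resize(sc["color"][180:300,255:375,::-1],None,fx=4,fy=4,interpolation=cv2.INTER_CUBIC))
E
python3 tq.py 1
```

```text
t 11.25 w 0.43188878409899206 z [550.  111.4 123.1]
mean tau6,Mz,F,head [ 0.0938  0.0773  0.5345 -1.1009  5.9213 86.6462]
sd [0. 0.] joint6 -1.449 tau6 [0.0938]
```

View pics/w7.png

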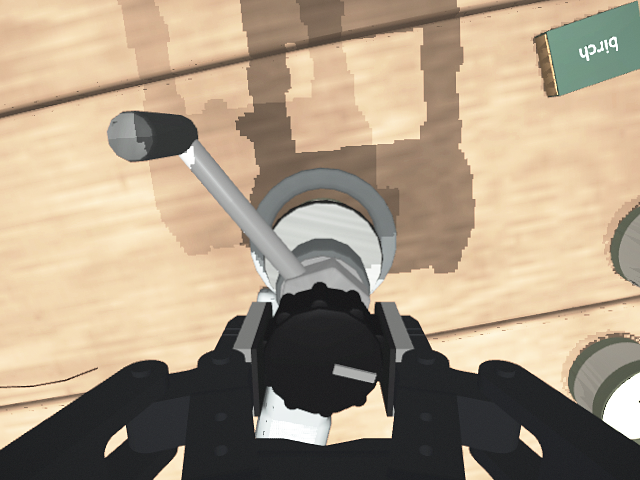

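View pics/sc7.png

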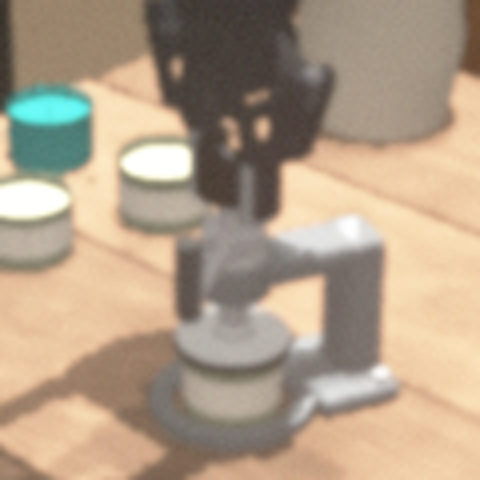

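The knob's white mark is still at (355,373), so the knob turns with the gripper without slipping. The lever stays where it was left, and the plate is close to the tin rim. I go on in smaller steps.

Emit:
arm_command:
  motion:
    - {"dx": 0, "dy": 0, "dz": 0.2, "rx": 0, "ry": 0, "rz": 0.04, "claw": 34}
    - {"dx": 0, "dy": 0, "dz": 0.5, "rx": 0, "ry": 0, "rz": 0.08, "claw": 34}
    - {"dx": 0, "dy": 0, "dz": 0.5, "rx": 0, "ry": 0, "rz": 0.08, "claw": 34}
    - {"dx": 0, "dy": 0, "dz": 0.5, "rx": 0, "ry": 0, "rz": 0.08, "claw": 34}

```text
clock: 11.65
eef_pos: [550.0, 111.4, 122.6]
orientation: [0.001, 0.754, 0.656, 0.001]
contact_force: [-0.6, -0.8, 5.9]
width: 0.431
```

```bash
python3 tq.py 2
```

```text
t 11.7 w 0.43133743532123836 z [550.  111.4 122.6]
mean tau6,Mz,F,head [ 0.1042  0.0857 -0.6946 -1.3128  5.87   82.0638]
sd [0.0091 0.0165] joint6 -1.369 tau6 [0.1133 0.0952]
```

Emit:
arm_command:
  motion:
    - {"dx": 0, "dy": 0, "dz": 0.2, "rx": 0, "ry": 0, "rz": 0.04, "claw": 34}
    - {"dx": 0, "dy": 0, "dz": 0.5, "rx": 0, "ry": 0, "rz": 0.08, "claw": 34}
    - {"dx": 0, "dy": 0, "dz": 0.5, "rx": 0, "ry": 0, "rz": 0.08, "claw": 34}
    - {"dx": 0, "dy": 0, "dz": 0.5, "rx": 0, "ry": 0, "rz": 0.08, "claw": 34}

```text
clock: 12.1
eef_pos: [550.0, 111.4, 122.1]
orientation: [0.001, 0.78, 0.626, 0.001]
contact_force: [-0.6, -0.5, 5.7]
width: 0.433
```

```bash
python3 tq.py 2
```

```text
t 12.15 w 0.4347068028773491 z [550.  111.4 122.1]
mean tau6,Mz,F,head [ 0.1034  0.1083 -0.6633 -0.7222  6.     77.4821]
sd [0.009  0.0065] joint6 -1.289 tau6 [0.1124 0.0944]
```

Total 0.88 rad and still free.

Emit:
arm_command:
  motion:
    - {"dx": 0, "dy": 0, "dz": 0.2, "rx": 0, "ry": 0, "rz": 0.04, "claw": 34}
    - {"dx": 0, "dy": 0, "dz": 0.5, "rx": 0, "ry": 0, "rz": 0.08, "claw": 34}
    - {"dx": 0, "dy": 0, "dz": 0.5, "rx": 0, "ry": 0, "rz": 0.08, "claw": 34}
    - {"dx": 0, "dy": 0, "dz": 0.5, "rx": 0, "ry": 0, "rz": 0.08, "claw": 34}

```text
clock: 12.55
eef_pos: [550.0, 111.4, 121.6]
orientation: [0.001, 0.804, 0.594, 0.001]
contact_force: [-1.1, -0.3, 6.5]
width: 0.43
```

```bash
python3 tq.py 2
```

```text
t 12.6 w 0.434427112979163 z [550.  111.4 121.6]
mean tau6,Mz,F,head [ 0.1026  0.0894 -0.6341 -0.7371  6.2334 72.898 ]
sd [0.0091 0.0019] joint6 -1.209 tau6 [0.1116 0.0935]
```

Emit:
arm_command:
  motion:
    - {"dx": 0, "dy": 0, "dz": 0.2, "rx": 0, "ry": 0, "rz": 0.04, "claw": 34}
    - {"dx": 0, "dy": 0, "dz": 0.5, "rx": 0, "ry": 0, "rz": 0.08, "claw": 34}
    - {"dx": 0, "dy": 0, "dz": 0.5, "rx": 0, "ry": 0, "rz": 0.08, "claw": 34}
    - {"dx": 0, "dy": 0, "dz": 0.5, "rx": 0, "ry": 0, "rz": 0.08, "claw": 34}

```text
clock: 13.0
eef_pos: [550.0, 111.4, 121.1]
orientation: [0.001, 0.827, 0.561, 0.001]
contact_force: [-0.0, -1.1, 5.6]
width: 0.432
```

```bash
python3 tq.py 2
```

```text
t 13.05 w 0.43023649939622527 z [550.  111.4 121.1]
mean tau6,Mz,F,head [ 0.1017  0.0784  0.0853 -0.7314  6.2243 68.3159]
sd [0.009  0.0203] joint6 -1.129 tau6 [0.1107 0.0927]
```

Emit:
arm_command:
  motion:
    - {"dx": 0, "dy": 0, "dz": 0.2, "rx": 0, "ry": 0, "rz": 0.04, "claw": 34}
    - {"dx": 0, "dy": 0, "dz": 0.5, "rx": 0, "ry": 0, "rz": 0.08, "claw": 34}
    - {"dx": 0, "dy": 0, "dz": 0.5, "rx": 0, "ry": 0, "rz": 0.08, "claw": 34}
    - {"dx": 0, "dy": 0, "dz": 0.5, "rx": 0, "ry": 0, "rz": 0.08, "claw": 34}

```text
clock: 13.45
eef_pos: [550.0, 111.4, 120.7]
orientation: [0.001, 0.849, 0.528, 0.001]
contact_force: [-1.8, -2.2, 6.6]
width: 0.432
```

```bash
python3 tq.py 2
```

```text
t 13.5 w 0.4342846899628721 z [550.  111.3 120.6]
mean tau6,Mz,F,head [ 0.1014  0.0587 -1.2637 -1.7032  6.7714 63.7286]
sd [0.009  0.0008] joint6 -1.049 tau6 [0.1104 0.0924]
```

Emit:
arm_command:
  motion:
    - {"dx": 0, "dy": 0, "dz": 0.2, "rx": 0, "ry": 0, "rz": 0.04, "claw": 34}
    - {"dx": 0, "dy": 0, "dz": 0.5, "rx": 0, "ry": 0, "rz": 0.08, "claw": 34}
    - {"dx": 0, "dy": 0, "dz": 0.5, "rx": 0, "ry": 0, "rz": 0.08, "claw": 34}
    - {"dx": 0, "dy": 0, "dz": 0.5, "rx": 0, "ry": 0, "rz": 0.08, "claw": 34}

```text
clock: 13.9
eef_pos: [550.0, 111.3, 120.2]
orientation: [0.001, 0.87, 0.494, 0.001]
contact_force: [-0.5, -1.3, 7.4]
width: 0.434
```

```bash
python3 tq.py 2
```

```text
t 13.95 w 0.43534118444786046 z [550.  111.3 120.2]
mean tau6,Mz,F,head [ 0.0897  0.0771 -0.6278 -1.0794  6.7961 59.1443]
sd [0.0088 0.0011] joint6 -0.969 tau6 [0.0985 0.0809]
```

Emit:
arm_command:
  motion:
    - {"dx": 0, "dy": 0, "dz": 0.2, "rx": 0, "ry": 0, "rz": 0.04, "claw": 34}
    - {"dx": 0, "dy": 0, "dz": 0.5, "rx": 0, "ry": 0, "rz": 0.08, "claw": 34}
    - {"dx": 0, "dy": 0, "dz": 0.5, "rx": 0, "ry": 0, "rz": 0.08, "claw": 34}
    - {"dx": 0, "dy": 0, "dz": 0.5, "rx": 0, "ry": 0, "rz": 0.08, "claw": 34}

```text
clock: 14.35
eef_pos: [550.0, 111.3, 119.8]
orientation: [0.001, 0.889, 0.458, 0.001]
contact_force: [-0.8, -1.6, 7.2]
width: 0.432
```

```bash
python3 - <<'E'
from h import *
im=vision.get_image("wrist");cv2.imwrite("pics/w8.png",im["color"][:,:,::-1])
sc=vision.get_image("scene");cv2.imwrite("pics/sc8.png",cv2.resize(sc["color"][180:300,255:375,::-1],None,fx=4,fy=4,interpolation=cv2.INTER_CUBIC))
E
python3 tq.py 2
```

```text
t 14.5 w 0.4332063490296125 z [550.  111.3 119.8]
mean tau6,Mz,F,head [ 0.0984  0.1004 -1.0321 -1.3336  7.5446 54.5663]
sd [0.0001 0.0068] joint6 -0.889 tau6 [0.0985 0.0983]
```

View pics/w8.png

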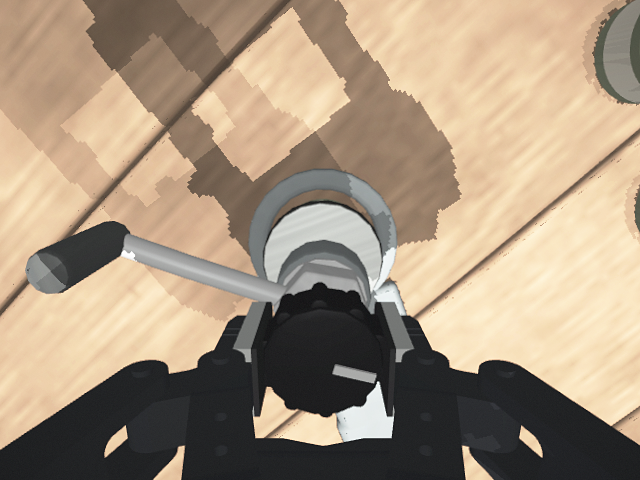

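View pics/sc8.png

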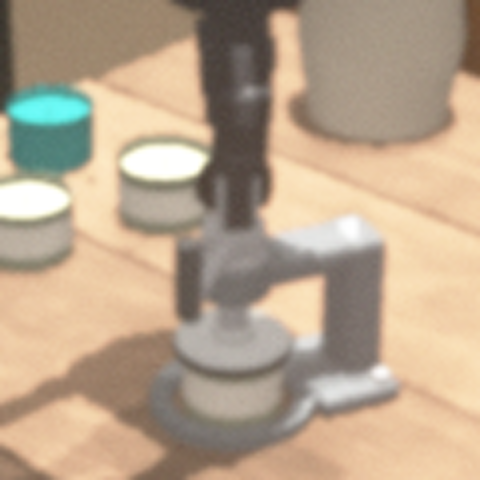

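The plate now appears to meet the tin, and the torque has just started to rise (0.098 against about 0.089 settled when free). I step on.

Emit:
arm_command:
  motion:
    - {"dx": 0, "dy": 0, "dz": 0.2, "rx": 0, "ry": 0, "rz": 0.04, "claw": 34}
    - {"dx": 0, "dy": 0, "dz": 0.5, "rx": 0, "ry": 0, "rz": 0.08, "claw": 34}
    - {"dx": 0, "dy": 0, "dz": 0.5, "rx": 0, "ry": 0, "rz": 0.08, "claw": 34}
    - {"dx": 0, "dy": 0, "dz": 0.5, "rx": 0, "ry": 0, "rz": 0.08, "claw": 34}

```text
clock: 14.9
eef_pos: [550.0, 111.3, 119.4]
orientation: [0.001, 0.906, 0.422, 0.001]
contact_force: [-1.0, -1.0, 8.4]
width: 0.43
```

```bash
python3 tq.py 4
```

```text
t 15.05 w 0.43058651522005087 z [550.  111.3 119.4]
mean tau6,Mz,F,head [ 0.1366  0.1391 -0.9054 -1.3157  8.2898 49.9877]
sd [0.0081 0.0185] joint6 -0.809 tau6 [0.1505 0.1337 0.1311 0.131 ]
```

That is about +0.042 N m, or roughly 14 N. I add 0.1 rad.

Emit:
arm_command:
  motion:
    - {"dx": 0, "dy": 0, "dz": 0.1, "rx": 0, "ry": 0, "rz": 0.02, "claw": 34}
    - {"dx": 0, "dy": 0, "dz": 0.3, "rx": 0, "ry": 0, "rz": 0.06, "claw": 34}
    - {"dx": 0, "dy": 0, "dz": 0.5, "rx": 0, "ry": 0, "rz": 0.09, "claw": 34}
    - {"dx": 0, "dy": 0, "dz": 0.5, "rx": 0, "ry": 0, "rz": 0.09, "claw": 34}
    - {"dx": 0, "dy": 0, "dz": 0.5, "rx": 0, "ry": 0, "rz": 0.09, "claw": 34}

```text
clock: 15.55
eef_pos: [550.0, 111.3, 119.0]
orientation: [0.001, 0.924, 0.381, 0.001]
contact_force: [-1.0, -2.4, 9.0]
width: 0.428
```

```bash
python3 tq.py 4
```

```text
t 15.7 w 0.43442751184732215 z [550.  111.3 119. ]
mean tau6,Mz,F,head [ 0.2133  0.213  -0.8502 -1.7047  8.7816 44.8423]
sd [0.0061 0.0231] joint6 -0.719 tau6 [0.2237 0.2111 0.2093 0.2092]
```

The settled rise is now 0.12 N m, and the turn since contact is about 0.2–0.25 rad. Together they put the plate force at roughly 25–31 N, so I release the knob and lift.

Emit:
arm_command:
  motion:
    - {"dx": 0, "dy": 0, "dz": 0, "rx": 0, "ry": 0, "rz": 0, "claw": 44}
    - {"dx": 0, "dy": 0, "dz": 0, "rx": 0, "ry": 0, "rz": 0, "claw": 56}
    - {"dx": 0, "dy": 0, "dz": 0, "rx": 0, "ry": 0, "rz": 0, "claw": 60}
    - {"dx": 0, "dy": 0, "dz": -20, "rx": 0, "ry": 0, "rz": 0, "claw": 60}
    - {"dx": 0, "dy": 0, "dz": -55, "rx": 0, "ry": 0, "rz": 0, "claw": 60}
    - {"dx": 0, "dy": 0, "dz": -95, "rx": 0, "ry": 0, "rz": 0, "claw": 60}
    - {"dx": 0, "dy": 0, "dz": -100, "rx": 0, "ry": 0, "rz": 0, "claw": 50}
    - {"dx": 0, "dy": 0, "dz": -100, "rx": 0, "ry": 0, "rz": 0, "claw": 40}

```text
clock: 16.5
eef_pos: [549.8, 111.6, 218.5]
orientation: [0.0, 0.925, 0.381, 0.001]
contact_force: [1.4, 0.5, -0.8]
width: 0.472
```

```bash
python3 - <<'E'
from h import *
s=ctrl.get_state();im=vision.get_image("wrist");cv2.imwrite("pics/w9.png",im["color"][:,:,::-1])
sc=vision.get_image("scene");cv2.imwrite("pics/sc9.png",cv2.resize(sc["color"][180:300,255:375,::-1],None,fx=4,fy=4,interpolation=cv2.INTER_CUBIC))
a=np.array([549.5,111.3]);th=np.radians(215.3);p=a+85*np.array([np.cos(th),np.sin(th)]);print(p)
delta([*p,205],125.3,s)
print(s["joint_pos"].round(2),s["tau"][5],proj(im,[*p,143],s))
E
```

```text
[480.12830484  62.18210193]
delta [-84.3 -14.   13.3] rot [ 3.000e-03 -1.000e-03 -1.405e+00] head 44.8 pos [549.8 111.6 218.5] t 16.5
[ 0.06  0.42  1.45  0.    1.28 -0.72] 8.348645678779576e-05 [163.33279552 235.66638185]
```

View pics/w9.png

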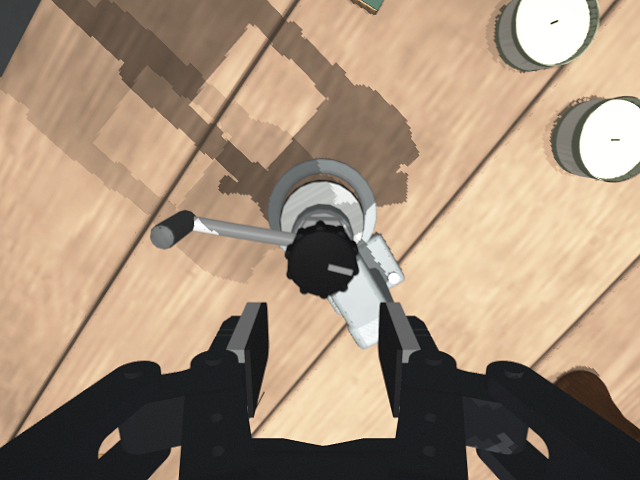

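View pics/sc9.png

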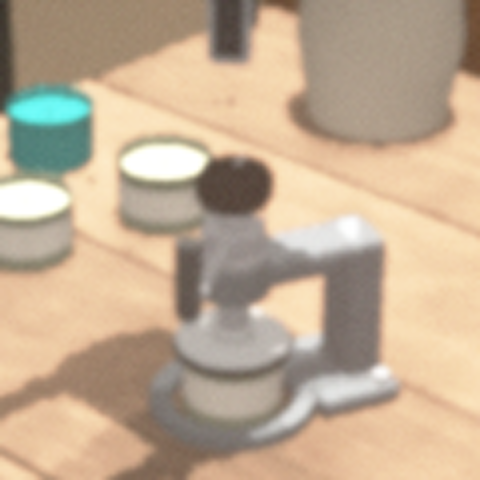

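The post top is at (165,236) against a predicted (163,236), and the plate sits flat on the tin. I move to above the post.

Emit:
arm_command:
  motion:
    - {"dx": -8, "dy": -1, "dz": 0, "rx": 0, "ry": 0, "rz": -0.13, "claw": 34}
    - {"dx": -17, "dy": -3, "dz": 0, "rx": 0, "ry": 0, "rz": -0.26, "claw": 32}
    - {"dx": -25, "dy": -4, "dz": 0, "rx": 0, "ry": 0, "rz": -0.39, "claw": 30}
    - {"dx": -34, "dy": -6, "dz": 0, "rx": 0, "ry": 0, "rz": -0.52, "claw": 30}
    - {"dx": -42, "dy": -7, "dz": 0, "rx": 0, "ry": 0, "rz": -0.65, "claw": 30}
    - {"dx": -50, "dy": -8, "dz": 0, "rx": 0, "ry": 0, "rz": -0.78, "claw": 30}
    - {"dx": -59, "dy": -10, "dz": 0, "rx": 0, "ry": 0, "rz": -0.91, "claw": 30}
    - {"dx": -67, "dy": -11, "dz": 5, "rx": 0, "ry": 0, "rz": -1.04, "claw": 30}
    - {"dx": -76, "dy": -13, "dz": 10, "rx": 0, "ry": 0, "rz": -1.17, "claw": 30}
    - {"dx": -84, "dy": -14, "dz": 13, "rx": 0, "ry": 0, "rz": -1.3, "claw": 30}
    - {"dx": -84.3, "dy": -14, "dz": 13, "rx": 0, "ry": 0, "rz": -1.405, "claw": 30}
    - {"dx": -84.3, "dy": -14, "dz": 13, "rx": 0, "ry": 0, "rz": -1.405, "claw": 30}
    - {"dx": -84.3, "dy": -14, "dz": 13, "rx": 0, "ry": 0, "rz": -1.405, "claw": 30}

```text
clock: 17.9
eef_pos: [479.2, 62.1, 203.5]
orientation: [-0.001, 0.461, 0.888, -0.0]
contact_force: [0.3, -0.4, -0.7]
width: 0.351
```

```bash
python3 - <<'E'
from h import *
s=ctrl.get_state();im=vision.get_image("wrist");cv2.imwrite("pics/w10.png",im["color"][:,:,::-1])
a=np.array([549.5,111.3]);th=np.radians(215.3);p=a+85*np.array([np.cos(th),np.sin(th)]);print(p)
delta([*p,113],125.3,s)
print(s["joint_pos"].round(2),s["width"],proj(im,[*p,143],s))
E
```

```text
[480.12830484  62.18210193]
delta [-0.6  1.  90.5] rot [-0.002 -0.001 -0.003] head 125.1 pos [479.2  62.1 203.5] t 17.9
[-0.03  0.29  1.68  0.    1.17 -2.21] 0.35055921112274463 [323.74649017 272.2999748 ]
```

View pics/w10.png

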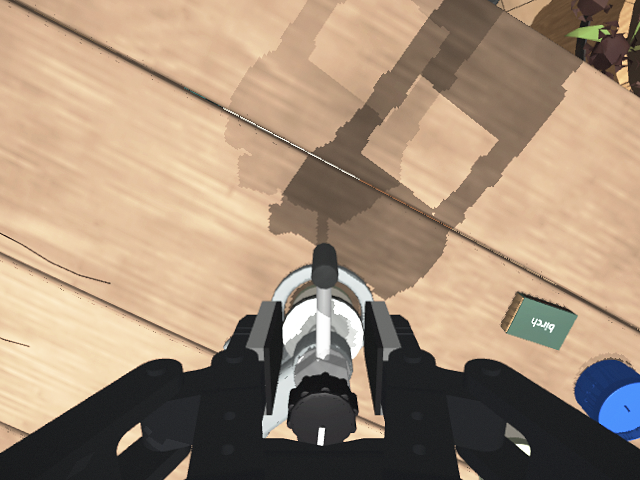

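The post top, at (324,272), is centred. I lower the fingers.

Emit:
arm_command:
  motion:
    - {"dx": -0.3, "dy": 1, "dz": 30, "rx": 0, "ry": 0, "rz": 0, "claw": 30}
    - {"dx": -0.3, "dy": 1, "dz": 60, "rx": 0, "ry": 0, "rz": 0, "claw": 30}
    - {"dx": -0.3, "dy": 1, "dz": 80, "rx": 0, "ry": 0, "rz": 0, "claw": 28}
    - {"dx": -0.3, "dy": 1, "dz": 91, "rx": 0, "ry": 0, "rz": 0, "claw": 26}
    - {"dx": -0.3, "dy": 1, "dz": 91, "rx": 0, "ry": 0, "rz": 0, "claw": 24}
    - {"dx": -0.3, "dy": 1, "dz": 91, "rx": 0, "ry": 0, "rz": 0, "claw": 22}
    - {"dx": -0.3, "dy": 1, "dz": 91, "rx": 0, "ry": 0, "rz": 0, "claw": 22}
    - {"dx": -0.3, "dy": 1, "dz": 91, "rx": 0, "ry": 0, "rz": 0, "claw": 22}

```text
clock: 18.75
eef_pos: [481.2, 62.4, 114.5]
orientation: [0.001, 0.459, 0.888, 0.0]
contact_force: [1.0, -0.4, 0.5]
width: 0.259
```

```bash
python3 - <<'E'
from h import *
s=ctrl.get_state();print(s["contact_force"],s["ft_torque"],s["tau"][5],s["width"])
a=np.array([549.5,111.3])
for g in (205,195,185,177): 
    th=np.radians(g);p=a+85*np.array([np.cos(th),np.sin(th)]);delta([*p,113],g-90,s)
E
```

```text
[ 0.96034544 -0.44627043  0.47025689] [ 0.0138639  -0.01060694 -0.01929585] 0.00388276603189297 0.25901111058863996
delta [15.7  0.3  1.5] rot [0.002 0.001 0.18 ] head 125.3 pos [481.2  62.4 114.5] t 18.75
delta [29.9  4.2  1.4] rot [0.002 0.001 0.354] head 125.3 pos [481.2  62.4 114.5] t 18.75
delta [43.3 10.6  1.4] rot [0.002 0.001 0.529] head 125.3 pos [481.2  62.4 114.5] t 18.75
delta [53.1 17.2  1.4] rot [0.002 0.001 0.668] head 125.3 pos [481.2  62.4 114.5] t 18.75
```

Emit:
arm_command:
  motion:
    - {"dx": 3.1, "dy": 0, "dz": 0.3, "rx": 0, "ry": 0, "rz": 0.04, "claw": 22}
    - {"dx": 6.3, "dy": 0, "dz": 0.6, "rx": 0, "ry": 0, "rz": 0.07, "claw": 22}
    - {"dx": 9.4, "dy": 0, "dz": 0.9, "rx": 0, "ry": 0, "rz": 0.11, "claw": 22}
    - {"dx": 12.5, "dy": 0.1, "dz": 1.2, "rx": 0, "ry": 0, "rz": 0.145, "claw": 22}
    - {"dx": 15.7, "dy": 0.3, "dz": 1.4, "rx": 0, "ry": 0, "rz": 0.18, "claw": 22}
    - {"dx": 19.2, "dy": 1, "dz": 1.4, "rx": 0, "ry": 0, "rz": 0.22, "claw": 22}
    - {"dx": 22.7, "dy": 2, "dz": 1.4, "rx": 0, "ry": 0, "rz": 0.265, "claw": 22}
    - {"dx": 22.7, "dy": 2, "dz": 1.4, "rx": 0, "ry": 0, "rz": 0.265, "claw": 22}

```text
clock: 19.55
eef_pos: [470.4, 81.8, 113.0]
orientation: [0.002, 0.573, 0.82, 0.001]
contact_force: [3.9, -2.8, -1.2]
width: 0.255
```

```bash
cat > fp.py <<'E'
from h import *
import sys
np.set_printoptions(suppress=True)
g=[float(x) for x in sys.argv[1:]]
A=[]
for i in range(3):
    s=ctrl.get_state();M=q2R(s["orientation"]);A.append([*(M.T@s["contact_force"])[:2],s["tau"][0],s["tau"][5]])
    if i<2: vision.get_image("wrist")
a=np.array([549.5,111.3]);d=s["eef_pos"][:2]-a
# F on tool from joint1 torque assuming force along tool x: tau0=-(r x F)
X=M[:,0];r=s["eef_pos"]/1000;arm=r[0]*X[1]-r[1]*X[0]
A=np.array(A)
print("toolF x,y",A[:,:2].round(2).tolist(),"tau0",A[:,2].round(3),"-> push",(A[:,2]/arm).round(2),"t6",A[:,3].round(3))
print("angle",np.degrees(np.arctan2(d[1],d[0]))%360,"rad",np.linalg.norm(d),"w",s["width"])
for q in g:
    th=np.radians(q);p=a+85*np.array([np.cos(th),np.sin(th)]);print(q,end=" ");delta([*p,113],q-90,s)
E
python3 fp.py 195 190 185 180
```

```text
toolF x,y [[-3.91, 2.68], [-3.93, 1.99], [-4.11, 2.98]] tau0 [1.843 1.668 1.646] -> push [3.92 3.55 3.51] t6 [0.567 0.251 0.095]
angle 200.40696144969962 rad 84.54717382521254 w 0.2521475837285832
195.0 delta [ 8.  -0.1 -0.2] rot [0.003 0.001 0.091] head 110.2 pos [470.3  81.8 112.8] t 19.65
190.0 delta [15.4  0.9 -0.2] rot [0.003 0.001 0.178] head 110.2 pos [470.3  81.8 112.8] t 19.65
185.0 delta [22.6  2.5 -0.2] rot [0.003 0.001 0.265] head 110.2 pos [470.3  81.8 112.8] t 19.65
180.0 delta [29.7  4.8 -0.2] rot [0.003 0.001 0.352] head 110.2 pos [470.3  81.8 112.8] t 19.65
```

Emit:
arm_command:
  motion:
    - {"dx": 2.6, "dy": 0, "dz": 0, "rx": 0, "ry": 0, "rz": 0.03, "claw": 22}
    - {"dx": 5.2, "dy": 0, "dz": 0, "rx": 0, "ry": 0, "rz": 0.06, "claw": 22}
    - {"dx": 8, "dy": 0, "dz": 0, "rx": 0, "ry": 0, "rz": 0.09, "claw": 22}
    - {"dx": 8, "dy": 0, "dz": 0, "rx": 0, "ry": 0, "rz": 0.09, "claw": 22}

```text
clock: 20.05
eef_pos: [466.9, 89.4, 112.5]
orientation: [0.001, 0.609, 0.793, 0.0]
contact_force: [2.9, -3.0, -0.3]
width: 0.257
```

```bash
python3 fp.py 190 185 180
```

```text
toolF x,y [[-3.68, 1.99], [-3.49, 2.5], [-3.01, 2.65]] tau0 [1.939 1.772 1.761] -> push [4.09 3.74 3.72] t6 [0.392 0.167 0.061]
angle 194.85583455390443 rad 85.51451143894427 w 0.25872697868149236
190.0 delta [ 7.2  0.8 -0.6] rot [0.001 0.    0.088] head 105.0 pos [466.8  89.4 112.4] t 20.15
185.0 delta [14.5  1.8 -0.6] rot [0.001 0.    0.175] head 105.0 pos [466.8  89.4 112.4] t 20.15
180.0 delta [21.8  3.4 -0.6] rot [0.001 0.    0.262] head 105.0 pos [466.8  89.4 112.4] t 20.15
```

Emit:
arm_command:
  motion:
    - {"dx": 2.5, "dy": 0, "dz": 0, "rx": 0, "ry": 0, "rz": 0.03, "claw": 22}
    - {"dx": 5, "dy": 0.3, "dz": 0, "rx": 0, "ry": 0, "rz": 0.06, "claw": 22}
    - {"dx": 7.5, "dy": 0.6, "dz": 0, "rx": 0, "ry": 0, "rz": 0.09, "claw": 22}
    - {"dx": 7.5, "dy": 0.6, "dz": 0, "rx": 0, "ry": 0, "rz": 0.09, "claw": 22}

```text
clock: 20.55
eef_pos: [465.0, 96.8, 112.1]
orientation: [0.0, 0.644, 0.765, -0.0]
contact_force: [3.4, -3.6, 0.2]
width: 0.258
```

```bash
python3 fp.py 187.5 185 180 175
```

```text
toolF x,y [[-4.11, 2.78], [-4.39, 2.25], [-3.17, 2.2]] tau0 [2.111 1.939 1.882] -> push [4.45 4.08 3.96] t6 [0.385 0.162 0.056]
angle 189.71180422495993 rad 85.69048130984216 w 0.25981459259259765
187.5 delta [ 3.3  0.8 -0.9] rot [0.    0.    0.042] head 99.9 pos [465.   96.8 112.1] t 20.65
185.0 delta [ 7.   1.  -0.9] rot [0.    0.    0.085] head 99.9 pos [465.   96.8 112.1] t 20.65
180.0 delta [14.3  2.  -0.9] rot [ 0.    -0.     0.172] head 99.9 pos [465.   96.8 112.1] t 20.65
175.0 delta [21.6  3.5 -0.9] rot [ 0.   -0.    0.26] head 99.9 pos [465.   96.8 112.1] t 20.65
```

Emit:
arm_command:
  motion:
    - {"dx": 2.4, "dy": 0.3, "dz": 0, "rx": 0, "ry": 0, "rz": 0.03, "claw": 22}
    - {"dx": 4.8, "dy": 0.6, "dz": -0.3, "rx": 0, "ry": 0, "rz": 0.06, "claw": 22}
    - {"dx": 7, "dy": 1, "dz": -0.5, "rx": 0, "ry": 0, "rz": 0.085, "claw": 22}
    - {"dx": 7, "dy": 1, "dz": -0.5, "rx": 0, "ry": 0, "rz": 0.085, "claw": 22}

```text
clock: 21.05
eef_pos: [464.2, 103.9, 112.3]
orientation: [-0.0, 0.676, 0.737, -0.001]
contact_force: [1.3, -3.8, -1.5]
width: 0.253
```

```bash
python3 fp.py 180 175
```

```text
toolF x,y [[-3.93, 0.96], [-4.48, 1.2], [-3.84, 0.09]] tau0 [2.293 2.146 2.087] -> push [4.86 4.55 4.43] t6 [0.318 0.123 0.031]
angle 184.98939349729034 rad 85.58742829691228 w 0.2584490023182803
180.0 delta [ 7.4  0.9 -0.7] rot [-0.001  0.     0.087] head 95.0 pos [464.2 103.9 112.3] t 21.15
175.0 delta [14.7  1.9 -0.7] rot [-0.001  0.     0.175] head 95.0 pos [464.2 103.9 112.3] t 21.15
```

Emit:
arm_command:
  motion:
    - {"dx": 2.4, "dy": 0.3, "dz": 0, "rx": 0, "ry": 0, "rz": 0.03, "claw": 22}
    - {"dx": 4.8, "dy": 0.5, "dz": 0, "rx": 0, "ry": 0, "rz": 0.06, "claw": 22}
    - {"dx": 7.2, "dy": 0.8, "dz": 0, "rx": 0, "ry": 0, "rz": 0.085, "claw": 22}
    - {"dx": 7.2, "dy": 0.8, "dz": 0, "rx": 0, "ry": 0, "rz": 0.085, "claw": 22}

```text
clock: 21.55
eef_pos: [463.9, 111.1, 112.1]
orientation: [-0.001, 0.706, 0.708, -0.001]
contact_force: [-0.5, -3.8, -2.9]
width: 0.259
```

```bash
python3 fp.py 177 175 170
```

```text
toolF x,y [[-3.84, -0.52], [-5.57, 0.23], [-5.67, -0.88]] tau0 [2.473 2.29  2.215] -> push [5.33 4.93 4.77] t6 [0.28  0.104 0.02 ]
angle 180.14769551242878 rad 85.53285425531277 w 0.25926424333360837
177.0 delta [ 4.7  0.7 -0.9] rot [-0.002  0.     0.055] head 90.1 pos [464.  111.1 112.1] t 21.65
175.0 delta [ 7.6  0.9 -0.9] rot [-0.002  0.     0.089] head 90.1 pos [464.  111.1 112.1] t 21.65
170.0 delta [15.   1.9 -0.9] rot [-0.002  0.     0.177] head 90.1 pos [464.  111.1 112.1] t 21.65
```

Emit:
arm_command:
  motion:
    - {"dx": 2.5, "dy": 0.3, "dz": 0, "rx": 0, "ry": 0, "rz": 0.03, "claw": 22}
    - {"dx": 5, "dy": 0.6, "dz": -0.3, "rx": 0, "ry": 0, "rz": 0.06, "claw": 22}
    - {"dx": 7.4, "dy": 0.8, "dz": -0.5, "rx": 0, "ry": 0, "rz": 0.088, "claw": 22}
    - {"dx": 7.4, "dy": 0.8, "dz": -0.5, "rx": 0, "ry": 0, "rz": 0.088, "claw": 22}

```text
clock: 22.05
eef_pos: [464.4, 118.3, 112.3]
orientation: [-0.001, 0.737, 0.676, -0.002]
contact_force: [-0.7, -6.2, -4.0]
width: 0.257
```

```bash
python3 fp.py 172 170
```

```text
toolF x,y [[-6.27, -0.15], [-5.07, -0.66], [-5.17, -0.07]] tau0 [3.001 2.79  2.712] -> push [6.63 6.17 5.99] t6 [0.288 0.083 0.013]
angle 175.32987895160613 rad 85.3991817834891 w 0.25615845009740995
172.0 delta [ 4.9  0.5 -0.7] rot [-0.003  0.001  0.054] head 85.1 pos [464.4 118.3 112.3] t 22.15
170.0 delta [ 7.9  0.7 -0.7] rot [-0.003  0.001  0.089] head 85.1 pos [464.4 118.3 112.3] t 22.15
```

Emit:
arm_command:
  motion:
    - {"dx": 2.5, "dy": 0.3, "dz": 0, "rx": 0, "ry": 0, "rz": 0.03, "claw": 22}
    - {"dx": 5, "dy": 0.6, "dz": -0.3, "rx": 0, "ry": 0, "rz": 0.06, "claw": 22}
    - {"dx": 7.4, "dy": 0.9, "dz": -0.5, "rx": 0, "ry": 0, "rz": 0.088, "claw": 22}
    - {"dx": 7.4, "dy": 0.9, "dz": -0.5, "rx": 0, "ry": 0, "rz": 0.088, "claw": 22}

```text
clock: 22.55
eef_pos: [465.4, 125.3, 112.5]
orientation: [-0.001, 0.766, 0.643, -0.002]
contact_force: [-1.4, -7.9, -5.3]
width: 0.257
```

```bash
python3 fp.py 167 165 160
```

```text
toolF x,y [[-8.02, 0.01], [-7.43, 0.28], [-7.46, 0.17]] tau0 [3.557 3.349 3.278] -> push [8.15 7.67 7.51] t6 [0.285 0.082 0.011]
angle 170.60159756544599 rad 85.2898835349148 w 0.2561957087813831
167.0 delta [ 5.3  0.4 -0.6] rot [-0.005  0.002  0.053] head 80.0 pos [465.4 125.2 112.5] t 22.65
165.0 delta [ 8.3  0.6 -0.6] rot [-0.005  0.002  0.088] head 80.0 pos [465.4 125.2 112.5] t 22.65
160.0 delta [15.7  1.6 -0.6] rot [-0.004  0.003  0.175] head 80.0 pos [465.4 125.2 112.5] t 22.65
```

Push force is rising about 2 N per 0.1 rad, as the brief describes. I continue towards 12 N.

Emit:
arm_command:
  motion:
    - {"dx": 2.5, "dy": 0.2, "dz": 0, "rx": 0, "ry": 0, "rz": 0.03, "claw": 22}
    - {"dx": 5, "dy": 0.4, "dz": -0.3, "rx": 0, "ry": 0, "rz": 0.06, "claw": 22}
    - {"dx": 7.5, "dy": 0.7, "dz": -0.5, "rx": 0, "ry": 0, "rz": 0.088, "claw": 22}
    - {"dx": 7.5, "dy": 0.7, "dz": -0.5, "rx": 0, "ry": 0, "rz": 0.088, "claw": 22}

```text
clock: 23.05
eef_pos: [466.9, 132.2, 112.6]
orientation: [-0.001, 0.794, 0.609, -0.003]
contact_force: [-1.5, -9.1, -6.3]
width: 0.254
```

```bash
python3 fp.py 162 160
```

```text
toolF x,y [[-9.18, 1.0], [-9.05, -0.49], [-8.96, 0.06]] tau0 [4.124 3.926 3.862] -> push [9.9  9.42 9.27] t6 [0.289 0.086 0.015]
angle 165.82254760804088 rad 85.18039491188071 w 0.2577917743760357
162.0 delta [ 5.7  0.3 -0.4] rot [-0.005  0.004  0.052] head 75.0 pos [466.9 132.2 112.6] t 23.15
160.0 delta [ 8.6  0.5 -0.4] rot [-0.005  0.004  0.087] head 75.0 pos [466.9 132.2 112.6] t 23.15
```

Emit:
arm_command:
  motion:
    - {"dx": 2.5, "dy": 0.1, "dz": 0, "rx": 0, "ry": 0, "rz": 0.03, "claw": 22}
    - {"dx": 5, "dy": 0.3, "dz": -0.2, "rx": 0, "ry": 0, "rz": 0.06, "claw": 22}
    - {"dx": 7.5, "dy": 0.5, "dz": -0.4, "rx": 0, "ry": 0, "rz": 0.088, "claw": 22}
    - {"dx": 7.5, "dy": 0.5, "dz": -0.4, "rx": 0, "ry": 0, "rz": 0.088, "claw": 22}

```text
clock: 23.55
eef_pos: [469.0, 138.9, 112.7]
orientation: [-0.001, 0.82, 0.573, -0.004]
contact_force: [-2.2, -10.9, -8.0]
width: 0.26
```

```bash
python3 fp.py 160 158 156
```

```text
toolF x,y [[-10.96, 1.75], [-10.72, 1.24], [-10.16, 1.89]] tau0 [4.81  4.612 4.554] -> push [12.24 11.74 11.59] t6 [0.297 0.094 0.024]
angle 161.0848439115632 rad 85.12262459709203 w 0.25722833036771225
160.0 delta [ 1.6  0.1 -0.3] rot [-0.006  0.005 -0.001] head 70.0 pos [469.  138.9 112.7] t 23.65
158.0 delta [ 4.6  0.2 -0.3] rot [-0.006  0.005  0.034] head 70.0 pos [469.  138.9 112.7] t 23.65
156.0 delta [ 7.5  0.3 -0.3] rot [-0.006  0.005  0.069] head 70.0 pos [469.  138.9 112.7] t 23.65
```

Emit:
arm_command:
  motion:
    - {"dx": 1.5, "dy": 0, "dz": 0, "rx": 0, "ry": 0, "rz": 0.015, "claw": 22}
    - {"dx": 3, "dy": 0.1, "dz": 0, "rx": 0, "ry": 0, "rz": 0.03, "claw": 22}
    - {"dx": 3, "dy": 0.1, "dz": 0, "rx": 0, "ry": 0, "rz": 0.03, "claw": 22}

```text
clock: 23.95
eef_pos: [469.8, 141.4, 112.7]
orientation: [-0.001, 0.828, 0.561, -0.004]
contact_force: [-3.8, -11.8, -7.2]
width: 0.256
```

```bash
python3 fp.py
```

```text
toolF x,y [[-12.32, 0.88], [-12.38, 1.37], [-10.88, 1.44]] tau0 [5.201 5.084 5.053] -> push [13.54 13.24 13.16] t6 [0.159 0.05  0.013]
angle 159.32702799414358 rad 85.15421206216408 w 0.258395901657539
```

The push is about 12 N. I back off the post and lift clear.

Emit:
arm_command:
  motion:
    - {"dx": -2, "dy": 0, "dz": 0, "rx": 0, "ry": 0, "rz": 0, "claw": 24}
    - {"dx": -4, "dy": 0, "dz": 0, "rx": 0, "ry": 0, "rz": 0, "claw": 26}
    - {"dx": -4, "dy": 0, "dz": -10, "rx": 0, "ry": 0, "rz": 0, "claw": 28}
    - {"dx": -4, "dy": 0, "dz": -40, "rx": 0, "ry": 0, "rz": 0, "claw": 30}
    - {"dx": -4, "dy": 0, "dz": -80, "rx": 0, "ry": 0, "rz": 0, "claw": 30}
    - {"dx": -4, "dy": -20, "dz": -110, "rx": 0, "ry": 0, "rz": 0, "claw": 30}
    - {"dx": -4, "dy": -40, "dz": -110, "rx": 0, "ry": 0, "rz": 0, "claw": 30}
    - {"dx": -4, "dy": -40, "dz": -110, "rx": 0, "ry": 0, "rz": 0, "claw": 30}
    - {"dx": -4, "dy": -40, "dz": -110, "rx": 0, "ry": 0, "rz": 0, "claw": 30}

```text
clock: 24.95
eef_pos: [434.5, 154.7, 225.3]
orientation: [0.0, 0.828, 0.561, 0.001]
contact_force: [-1.1, -0.3, -0.4]
width: 0.351
```

```bash
python3 - <<'E'
from h import *
s=ctrl.get_state();im=vision.get_image("wrist");cv2.imwrite("pics/w12.png",im["color"][:,:,::-1])
sc=vision.get_image("scene");cv2.imwrite("pics/sc12.png",cv2.resize(sc["color"][180:300,255:375,::-1],None,fx=4,fy=4,interpolation=cv2.INTER_CUBIC))
t=vision.get_image("top");cv2.imwrite("pics/top12.png",t["color"][:,:,::-1])
print(s["contact_force"],s["tau"][[0,5]],s["clock"])
for q in (160,162,165): 
  th=np.radians(q);print(q,proj(im,[549.3+85*np.cos(th),111.3+85*np.sin(th),143],s))
E
```

```text
[-1.11612965 -0.30543659 -0.42101681] [0.46248366 0.02482238] 24.95
160 [322.34608115 319.43751483]
162 [317.2187585  319.66610939]
165 [309.55860967 320.3133948 ]
```

View pics/w12.png

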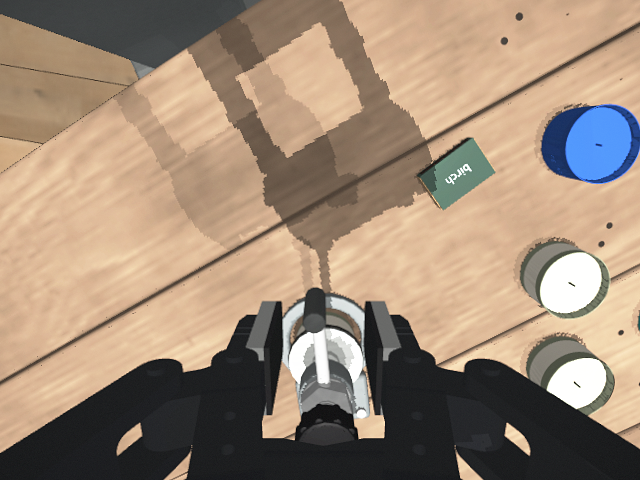

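View pics/sc12.png

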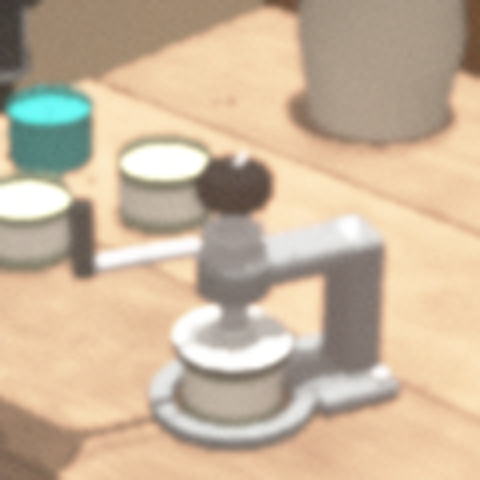

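View pics/top12.png

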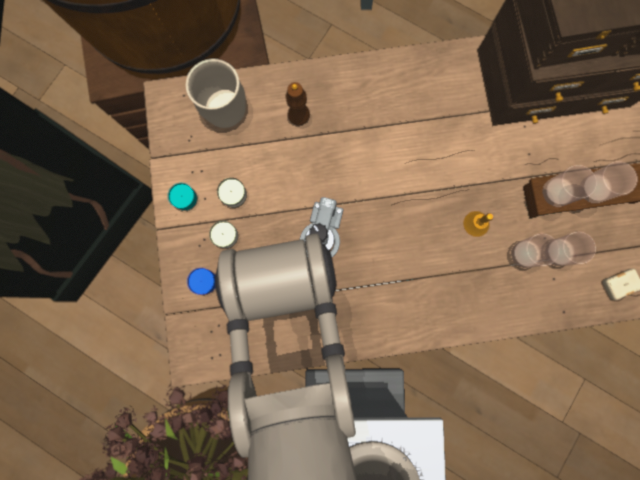

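The post is at (315,322), about 163° (it started at 176°), so the nut is about 0.24 rad past where I found it. The tins, bell and matchbox look unmoved. I take one more look at the knob's mark to confirm the screw did not turn with the nut.

Emit:
arm_command:
  motion:
    - {"dx": 0, "dy": 20, "dz": -20, "rx": 0, "ry": 0, "rz": 0, "claw": 50}
    - {"dx": 0, "dy": 45, "dz": -30, "rx": 0, "ry": 0, "rz": 0, "claw": 60}
    - {"dx": 0, "dy": 75, "dz": -30, "rx": 0, "ry": 0, "rz": 0, "claw": 70}
    - {"dx": 0, "dy": 75, "dz": -30, "rx": 0, "ry": 0, "rz": 0, "claw": 70}
    - {"dx": 0, "dy": 75, "dz": -30, "rx": 0, "ry": 0, "rz": 0, "claw": 70}

```text
clock: 25.6
eef_pos: [503.9, 126.0, 253.4]
orientation: [-0.001, 0.829, 0.56, -0.001]
contact_force: [-0.6, 0.0, 0.1]
width: 0.817
```

```bash
python3 - <<'E'
from h import *
s=ctrl.get_state();im=vision.get_image("wrist");cv2.imwrite("pics/w13.png",im["color"][:,:,::-1])
print(np.degrees(heading(s)),s["eef_pos"],s["contact_force"])
# knob mark direction at z~147 plane
im9=cv2.imread("pics/w9.png")
E
```

```text
68.10906303535104 [503.9056547  126.01373668 253.43375398] [-0.57476055  0.03843915  0.08677245]
```

View pics/w13.png

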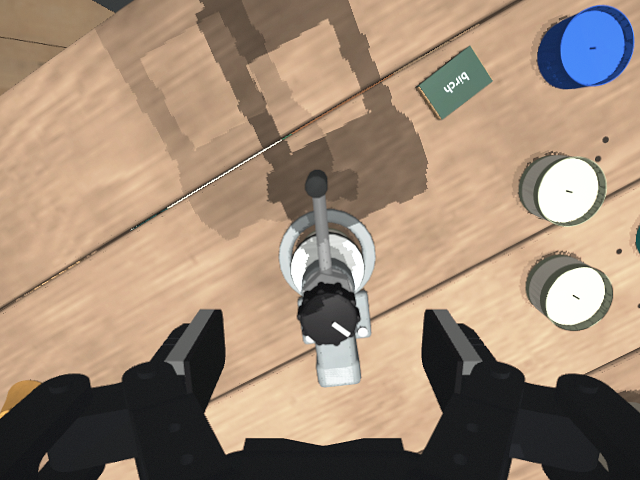

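The knob's mark, from (333,324) to (348,335), points to about 30° in the world. In the picture taken just after I let go of the knob it pointed to about 32°, so the screw did not turn with the nut. The gripper touches nothing, so I hand in.

```bash
python3 -c "
from bench import ctrl
print(ctrl.get_state()['clock'],ctrl.hand_in())"
```

```text
the job is handed in; nothing more can be done
25.65 None
```

I slackened the nut, pressed the plate onto the tin, retightened the nut, and handed the job in at 25.65 s with the gripper well clear of everything. No verdict is reported.

- **Slackening:** I pushed the lever about 0.68 rad anticlockwise, at 4–5 N.
- **Pressing the plate:** I turned the knob 1.45 rad clockwise. Knob torque at rest ended 0.12 N m above free turning. That suggests about 30 N, while the turn since contact (0.2–0.25 rad) suggests 19–25 N. I put the plate force at 25–30 N, but it was not measured directly.
- **Tightening:** I brought the nut up to about 12 N at the post. The lever stopped about 0.24 rad beyond where I found it.
- **Last checks:** The post had stayed where I left it. The knob's mark was at the same angle as before tightening, to within about 3°. In the last pictures the tin was in the nest, and the other tins, the bell and the matchbox looked unmoved, though I only judged that by eye.
- **Disagreement:** Joint 1 torque gave 13.2–13.5 N for the final push, and the wrist sensor gave 11–12.4 N. I trusted the sensor, because the joint estimate ignores sideways force. Both are below the 17 N that strips the nut.

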